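Lay out the seasoning tins from the stack

TASK

Lay out the seasoning station: working from the top of the stack down, take the four tins apart and set each one upright in the middle of the coaster that has the colour of its lid. Set them down rather than dropping or tipping them, leave everything else where it is, and let go of all of them at the end.

Things in the scene. Friction and masses are not known exactly. Their poses are not given: they have to be found in the camera images.
- red_tin: Closed round steel tin with a red lid, 68 mm in diameter and 28 mm high, straight-sided with flat top and bottom, loose, about 119 g (0.7 to 1.4 times that); standing on the work surface, the lowest of the stack. Stepped tower of four, roughly concentric; bottom to top: red, blue, yellow, green. Origin at the centre of its underside, z up.
- blue_tin: Closed round steel tin with a blue lid, 56 mm in diameter and 28 mm high, straight-sided with flat top and bottom, loose, about 97 g (0.7 to 1.4 times that); standing on the red-lidded tin at the start. Stepped tower of four, roughly concentric; bottom to top: red, blue, yellow, green. Origin at the centre of its underside, z up.
- yellow_tin: Closed round steel tin with a yellow lid, 44 mm in diameter and 28 mm high, straight-sided with flat top and bottom, loose, about 79 g (0.7 to 1.4 times that); standing on the blue-lidded tin at the start. Stepped tower of four, roughly concentric; bottom to top: red, blue, yellow, green. Origin at the centre of its underside, z up.
- green_tin: Closed round steel tin with a green lid, 32 mm in diameter and 28 mm high, straight-sided with flat top and bottom, loose, about 65 g (0.7 to 1.4 times that); standing on the yellow-lidded tin at the start. Stepped tower of four, roughly concentric; bottom to top: red, blue, yellow, green. Origin at the centre of its underside, z up.
- red_coaster: Plain flat red coaster, a disc 90 mm in diameter and 6 mm thick, fixed to the work surface. Origin at the centre of its underside (on the work surface), z up: its upper face is 6 mm above the origin.
- blue_coaster: Plain flat blue coaster, a disc 90 mm in diameter and 6 mm thick, fixed to the work surface. Origin at the centre of its underside (on the work surface), z up: its upper face is 6 mm above the origin.
- yellow_coaster: Plain flat yellow coaster, a disc 90 mm in diameter and 6 mm thick, fixed to the work surface. Origin at the centre of its underside (on the work surface), z up: its upper face is 6 mm above the origin.
- green_coaster: Plain flat green coaster, a disc 90 mm in diameter and 6 mm thick, fixed to the work surface. Origin at the centre of its underside (on the work surface), z up: its upper face is 6 mm above the origin.
- star_cutter: Tin star-shaped cookie cutter, 62 x 60 mm and 23 mm high, loose bystander at one side of the work. Origin at the centre of its underside, z up.
- stopper: Small clear glass stopper, 29 mm across and 40 mm high, standing loose on the surface as a bystander at one side of the work. Origin at the centre of its underside, z up.
Not all that is in view belongs to the job. There is more than one size of the blue_tin; the job needs the larger.

How it is judged:
By the outcome, as a careful person would: the job done as asked, in the order asked, and still so for the second after the job is handed in, with the robot touching nothing.
It also fails if it takes over 99 s, if anything falls off the work surface, if the arm or the gripper's body presses on something with over 40 N, if the wrist force passes 120 N, or if a joint passes its speed limit or range.

ROBOT

A 6-joint arm with a two-finger parallel gripper is mounted at the origin on a cart in front of the work surface, level with it; the furniture and walls round the work are solid. World frame = base frame: x ahead of the robot, y to its left, z up, the work surface at z = 0. Lengths are in mm, angles in degrees, forces in N, time in s.
With the tool pointing down it reaches from about 350 to 850 mm from the base axis. Payload 8.1 kg.
Tool frame: the origin (TCP) lies on the mounting face of the last link; the fingertips stand 173 mm ahead of it and the grasp point (between the pads) lies 155 mm ahead of it; z points along the fingers, y is the direction in which the jaws open and shut (so a half turn about z gives the same grasp; the last joint's range is limited). The gripper opens to 85 mm and grips with 20 to 120 N. Pads are 22 mm wide; open, the fingers measure 114 mm over their backs; the gripper's body (76 mm by 85 mm) begins 54 mm behind the grasp point. The pads swing forward as they close: fully open they stand 13 mm farther back than shut.
Start: joints at [68.675, 7.471, 85.268, -0, 87.261, -4.893], TCP at [169.709, 575.505, 404.692] pointing down, gripper open.
Joint ranges: [-169.43, 169.43], [-51.17, 129.36], [1.28, 143.12], [-76.62, 256.62], [0, 156.53], [-152.29, 152.29]. Speed limits (degrees/s): [136.94, 136.94, 159.86, 180, 180, 180].

INTERFACE

Orientations are given as [roll, pitch, yaw] about the fixed x, y, z axes, in that order (R = Rz(yaw) Ry(pitch) Rx(roll)).
In Python, from bench import * gives the robot as it stands.
- The arm moves only by the shell command python3 -m jog 'ROWS' [FORCE]. ROWS is JSON, a list of rows, each an object of numbers: "tx", "ty", "tz": the shift along the tool's x, y, z as a fraction of full scale; "ax", "ay", "az": the turn, a rotation vector about the tool's x, y, z as a fraction of full scale; "hand": the opening, from 0 (shut) to 1 (fully open). A call has 1 to 5 rows; each row is the pose to reach, as a shift and turn from the pose commanded when the call began, along the tool's axes at that moment; what a row does not reach only later rows make up. Full scale, the value 1, is 150 mm for a shift and 45 degrees for a turn. A row lasts 1/12 s, in which the tool goes at most 41.7 mm and 7.16 degrees, less where a joint would pass 70% of its speed; a pose out of reach is approached as far as the arm can. A call with a number of a shift or a turn outside -1 to 1 is refused whole. A call with a gripper value outside its range is refused whole. The fingers move at their own pace and stop on an object; FORCE is the grip in N (left out, the last holds). Time passes only in rows, so rows that repeat a pose let the fingers close. It gives the time, the measured TCP pose, the force and the opening at its end, in the units of the state.
- sense(): the state, without advancing time (a new reading comes with each control period).
- snapshot(name): name is "side" or "top"; returns a dict with "pixels" (400x640x3 uint8, red, green, blue), "z_map" (400x640 float32, mm along the optical axis (not along the pixel's ray), 0 where there is no reading), "intrinsics" (3x3 intrinsics, pixels), "R" (3x3) and "t" (3): a world point X has camera coordinates R X + t. Camera axes: x right, y down, z forward; pixel columns grow to the right and rows downward; lengths in mm; the calibration is good to about 2 mm. A picture is of the moment at which its call begins.
- hand_in(): hands the job in, once; it reports no verdict.
The state is a dict: "time": time; "joint_pos": joint angles; "qd": joint speeds; "joint_efforts": joint torques, N m; "tool_pos": TCP position; "tcp_rot": TCP orientation; "ft_force": force on the tool from outside, world axes, zero at the start; "wrist_torque": the same for the moment, N m; "finger_gap": finger opening in mm.
Only numpy, scipy, OpenCV 4.12 (cv2) and the standard library are available. Lean on these libraries where they do the work, as an engineer would, in place of code of your own. Each camera call takes 0.05 s, during which the arm holds its last target.

## Working session

There is one attempt and no reset: what is moved stays moved. The work goes in short steps, Python scripts to look and compute and a shell command to move; the robot and the scene stay as the last step left them, time stands still between calls to the robot, and variables do not carry over. Pictures are saved under pics/ and viewed, and the job is handed in when it is done.

```bash
mkdir -p pics; ls
python3 - <<'E'
from bench import *
import cv2,numpy as np
print(sense())
for n in("side","top"):
    s=snapshot(n); cv2.imwrite(f"pics/{n}0.png",s["pixels"][:,:,::-1]); print(n,s["intrinsics"].tolist(),s["R"].tolist(),s["t"].tolist())
E
```

```text
pics
{'time': 0.0, 'joint_pos': array([ 6.86759286e+01,  7.51610845e+00,  8.53291782e+01, -2.74619236e-04,
        8.72614977e+01, -4.89304640e+00]), 'qd': array([ 0.05926941,  0.03258564,  0.04793766, -0.0590482 , -0.01823344,
        0.08195829]), 'joint_efforts': array([-1.41941997e-03, -5.69377041e+01, -5.00543904e+01, -3.05128915e-04,
        1.48288527e-02,  8.10839396e-06]), 'tool_pos': array([169.61286984, 575.29011521, 403.63467089]), 'tcp_rot': array([-1.79893581e+02, -8.83499858e-03,  1.63568980e+02]), 'ft_force': array([0.35899505, 0.14449845, 0.30460274]), 'wrist_torque': array([ 0.00170751, -0.00577357,  0.01383509]), 'finger_gap': 85.35714371593419}
side [[500.2998991129097, 0.0, 326.54070612890865], [0.0, 500.2998991129097, 199.78466359014993], [0.0, 0.0, 1.0]] [[-0.981246672908906, -0.19140386613680185, 0.022793133463550514], [-0.12945172541488603, 0.5667508859013807, -0.8136557528323073], [0.14281882821361808, -0.8013476108143612, -0.580899981881394]] [561.3701283479381, 128.70484015070608, 984.5631001671376]
top [[426.5189901578073, 0.0, 320.7576929701443], [0.0, 426.5189901578073, 196.01142297083382], [0.0, 0.0, 1.0]] [[-0.02352354845818789, -0.9989918256013226, -0.038235782320659564], [-0.982672737017921, 0.030138982701540144, -0.18288229450503032], [0.18385030483968112, 0.033271220348130306, -0.9823910073422409]] [37.034505734168796, 560.9091370816806, 841.8607908054071]
```

View pics/side0.png

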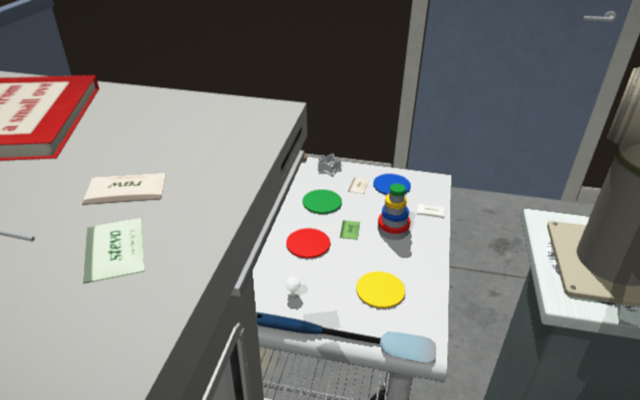

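View pics/top0.png

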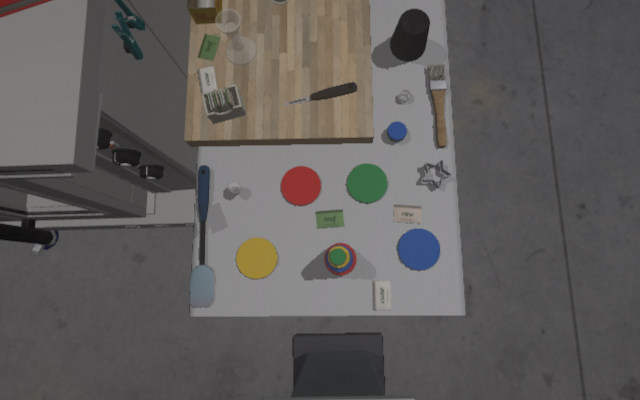

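The side view shows the stack (red, blue, yellow and green from the bottom) at about (395,210). The coasters are at red (308,243), green (322,201), blue (391,184) and yellow (380,289). In the top view the stack is at (340,259) and the coasters are at red (301,186), green (367,183), blue (418,249) and yellow (257,258).

Blue-tin candidates in the top view: the tin in the stack (340,262), and a lone blue tin (397,131). I'll measure both and crop to confirm.

```bash
cat > h.py <<'E'
from bench import *
import cv2,numpy as np
def ray(s,u,v,z):
    K,R,t=s["intrinsics"],np.array(s["R"]),np.array(s["t"])
    d=R.T@np.linalg.inv(K)@np.array([u,v,1.]); c=-R.T@t
    return c+d*(z-c[2])/d[2]
def cloud(s):
    K,R,t=s["intrinsics"],np.array(s["R"]),np.array(s["t"])
    Z=s["z_map"]; v,u=np.mgrid[:400,:640]
    P=np.stack([(u-K[0,2])/K[0,0]*Z,(v-K[1,2])/K[1,1]*Z,Z],-1)
    return (P-t)@R
H={"red":((0,6),(174,180)),"green":((45,75),),"blue":((100,125),),"yellow":((20,35),)}
def mask(s,c,sat=150,val=40):
    h=cv2.cvtColor(s["pixels"],cv2.COLOR_RGB2HSV); m=np.zeros((400,640),np.uint8)
    for a,b in H[c]: m|=cv2.inRange(h,(a,sat,val),(b,255,255))
    return m
def blobs(s,c,minA=40,**k):
    m=mask(s,c,**k); C,_=cv2.findContours(m,cv2.RETR_EXTERNAL,cv2.CHAIN_APPROX_NONE)
    return [q for q in C if cv2.contourArea(q)>=minA]
def circ(s,q,z):
    P=np.array([ray(s,u,v,z)[:2] for u,v in q[:,0]])
    P=P.astype(np.float32); 
    A=np.c_[2*P,np.ones(len(P))]; b=(P**2).sum(1); x=np.linalg.lstsq(A,b,rcond=None)[0]
    r=np.sqrt(x[2]+x[0]**2+x[1]**2); res=np.std(np.linalg.norm(P-x[:2],axis=1)-r)
    return x[:2].round(1),round(2*r,1),round(res,2)
E
python3 - <<'E'
from h import *
for n in("side","top"):
    s=snapshot(n);C=cloud(s)
    for c in H:
        for q in blobs(s,c):
            m=np.zeros((400,640),np.uint8);cv2.drawContours(m,[q],-1,1,-1)
            z=C[...,2][(m>0)&(s["z_map"]>0)]
            x,y,w,h=cv2.boundingRect(q)
            print(n,c,(x+w//2,y+h//2),w,h,"z",np.percentile(z,[5,50,95]).round(0),circ(s,q,6))
s=snapshot("top");a=s["pixels"][:,:,::-1]
cv2.imwrite("pics/crop1.png",np.hstack([cv2.resize(a[220:300,300:380],(400,400),interpolation=2),cv2.resize(a[90:170,357:437],(400,400),interpolation=2)]))
E
```

```text
side red (308, 243) 43 29 z [5. 7. 9.] (array([597.2,  69.7]), np.float64(86.7), np.float64(0.75))
side red (394, 224) 31 19 z [20. 28. 31.] (array([432.7, -34.5]), np.float64(61.3), np.float64(5.68))
side red (49, 117) 98 86 z [429. 445. 446.] (array([1565.1, -305.9]), np.float64(496.3), np.float64(54.82))
side green (322, 201) 38 23 z [ 5.  8. 10.] (array([598.2, -77.4]), np.float64(83.9), np.float64(0.97))
side green (397, 190) 15 12 z [105. 113. 115.] (array([ 435.2, -161.7]), np.float64(40.5), np.float64(2.45))
side blue (290, 323) 64 19 z [11. 16. 19.] (array([583.7, 277.8]), np.float64(71.9), np.float64(15.11))
side blue (396, 214) 26 14 z [49. 56. 59.] (array([432.5, -71.1]), np.float64(50.8), np.float64(6.05))
side blue (392, 184) 36 20 z [ 5.  8. 10.] (array([ 452.3, -184.5]), np.float64(75.9), np.float64(10.76))
side yellow (381, 290) 48 36 z [5. 7. 9.] (array([440. , 167.6]), np.float64(87.2), np.float64(0.69))
side yellow (396, 201) 20 15 z [75. 83. 87.] (array([ 436.4, -113.5]), np.float64(44.5), np.float64(6.61))
top red (301, 186) 38 38 z [2. 4. 7.] (array([596.2,  68. ]), np.float64(84.4), np.float64(0.6))
top red (24, 8) 49 17 z [426. 427. 428.] (array([1063.1,  747. ]), np.float64(73.1), np.float64(17.37))
top red (10, 3) 20 7 z [441. 442. 444.] (array([1086.2,  789.8]), np.float64(32.3), np.float64(6.7))
top blue (428, 249) 24 40 z [2. 4. 7.] (array([ 452.2, -198.8]), np.float64(59.5), np.float64(8.72))
top blue (397, 130) 17 17 z [18. 20. 23.] (array([ 716.9, -153.8]), np.float64(30.9), np.float64(3.26))
top yellow (257, 258) 40 40 z [2. 5. 7.] (array([439.4, 166. ]), np.float64(84.7), np.float64(0.61))
```

View pics/crop1.png

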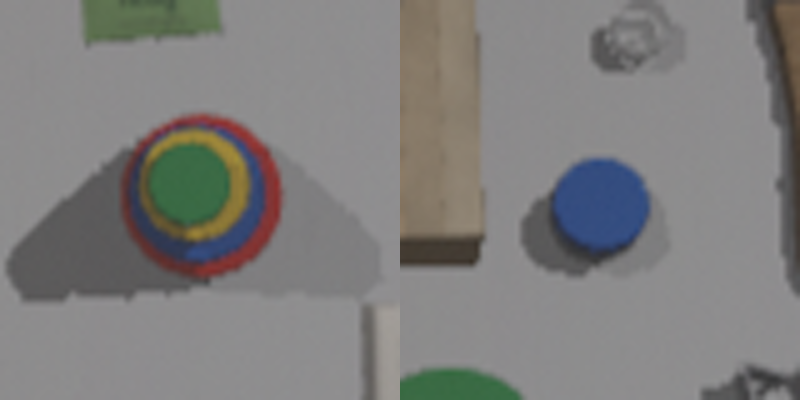

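The crop confirms it. The left tin (the stack) is the wider blue one, and the right one is about 31–35 mm across, so it is the decoy and stays where it is. Next, finer fits for the lids and coasters.

Run:
```python
from h import *
H["green"]=((45,85),);H["yellow"]=((18,35),);H["blue"]=((100,130),)
for n in("side","top"):
    s=snapshot(n);C=cloud(s)
    for c in H:
        for q in blobs(s,c,sat=90,val=30):
            if len(q)>600: continue
            m=np.zeros((400,640),np.uint8);cv2.drawContours(m,[q],-1,1,-1)
            z=np.median(C[...,2][(m>0)&(s["z_map"]>0)])
            if z>200: continue
            x,y,w,h=cv2.boundingRect(q)
            lz={"red":28,"blue":56,"yellow":84,"green":112}[c] if z>15 else 6
            if n=="top" or z<15: print(n,c,(x+w//2,y+h//2),"z",z.round(0),circ(s,q,lz))
    # depth slices per lid
    for c,lz in zip(["red","blue","yellow","green"],[28,56,84,112]):
        M=(np.abs(C[...,2]-lz)<6)&(np.hypot(C[...,0]-437,C[...,1]+20)<60)&(s["z_map"]>0)&(mask(s,c,sat=90,val=30)>0)
        P=C[M]; 
        if len(P): print(n,"slice",c,len(P),P.min(0).round(0),P.max(0).round(0),np.median(P[:,2]).round(1))
    if n=="top":
        U=np.zeros((400,640),np.uint8)
        for c,lz in zip(["green","yellow","blue","red"],[112,84,56,28]):
            U|=mask(s,c,sat=90,val=30); V=U.copy();V[:, :295]=0;V[:,385:]=0;V[:235]=0;V[285:]=0
            Q=max(cv2.findContours(V,cv2.RETR_EXTERNAL,cv2.CHAIN_APPROX_NONE)[0],key=cv2.contourArea)
            print("stack",c,cv2.boundingRect(Q),circ(s,Q,lz))
    print("cam",-s["R"].T@s["t"])
```

```text
side red (308, 243) z 7.0 (array([597.4,  69.1]), np.float64(89.2), np.float64(0.97))
side green (350, 230) z 5.0 (array([521.,  10.]), np.float64(48.6), np.float64(4.37))
side green (322, 202) z 8.0 (array([598.5, -77.7]), np.float64(87.6), np.float64(1.12))
side blue (392, 184) z 8.0 (array([ 452.6, -185. ]), np.float64(78.5), np.float64(11.06))
side yellow (380, 290) z 7.0 (array([440.3, 167.2]), np.float64(89.2), np.float64(0.79))
side slice red 196 [399. -29.  22.] [466.  19.  33.] 28.5
side slice blue 173 [406. -25.  50.] [460.  16.  62.] 56.6
side slice yellow 132 [414. -22.  78.] [456.  12.  88.] 84.1
side slice green 137 [420. -24. 106.] [449.   8. 116.] 112.7
cam [426.88948607 823.48211874 663.8587364 ]
top red (340, 259) z 26.0 (array([432.2, -13.4]), np.float64(62.7), np.float64(1.5))
top red (301, 186) z 4.0 (array([596. ,  68.1]), np.float64(87.0), np.float64(0.65))
top green (338, 257) z 110.0 (array([433. ,  -9.3]), np.float64(28.7), np.float64(0.54))
top green (367, 183) z 4.0 (array([597.2, -79. ]), np.float64(85.3), np.float64(0.66))
top blue (340, 260) z 54.0 (arr
[... 527 characters left out ...]
array([983.4, 266. ]), np.float64(55.4), np.float64(9.19))
top slice red 160 [398. -46.  22.] [465.  19.  31.] 26.4
top slice blue 104 [406. -39.  51.] [456.  12.  58.] 54.3
top slice yellow 138 [413. -32.  78.] [455.  10.  87.] 82.2
top slice green 198 [418. -24. 107.] [447.   5. 114.] 110.4
stack green (330, 249, 16, 16) (array([433. ,  -9.3]), np.float64(28.7), np.float64(0.54))
stack yellow (328, 246, 22, 22) (array([434. , -11.1]), np.float64(40.9), np.float64(0.54))
stack blue (327, 246, 26, 26) (array([431.1, -13.2]), np.float64(50.2), np.float64(0.86))
stack red (324, 243, 32, 33) (array([431.1, -15.2]), np.float64(62.6), np.float64(2.28))
cam [397.28493692  -7.91779816 931.03286362]
```

Run:
```python
from h import *
for n in("side","top"):
    s=snapshot(n);C=cloud(s)[s["z_map"]>0]
    print(n)
    for x in range(0,900,100):
        row=[]
        for y in range(-300,900,100):
            P=C[(C[:,0]>=x)&(C[:,0]<x+100)&(C[:,1]>=y)&(C[:,1]<y+100)]
            row.append(f"{np.max(P[:,2]):6.0f}" if len(P)>5 else "     -")
        print(x,*row)
```

```text
side
0   -920     16    382    374     16      -      -      -      -      -      -      -
100   -924     13     16    366     16      -      -      -      -      -      -      -
200   -920      -      -      -      -      -      -      -      -      -      -      -
300      5      8     29      5     10     12     10      -      -      -      -      -
400     11     12    116    115     12     14     11      -      -      -      -      -
500     26     11     11     11     11     44    429    428    432    432    428      -
600     26     24     11     12     10     41    429    431    434    433    429      -
700   -920   -713   -710      -      -      -    446    447    446      -      -      -
800   -724   -710      -      -      -      -    447    447      -      -      -      -
top
0   -918   -236      -      -   -826   -922   -921   -922   -919   -923   -924   -918
100   -923      0     -1     -5    -11   -922   -922   -920   -923   -921   -924   -921
200   -923   -916   -922   -926   -920   -923   -924   -920   -924   -921   -922   -924
300      3      7     28      3      9     11      8      -      -   -920   -923   -922
400      9     10    114    113     11     12     10      -      -   -921    -31   -922
500     25     20     12      9      9     40    428    427    294    -54     29    -59
600     26     23     48     47     47     48    428    427      -   -925     18   -926
700     15     24     61     60     98    116    444    446      -      -      -      -
800     96     98     60     54    168    169    383      -      -      -      -      -
```

```bash
cat > go.py <<'E'
import sys
from bench import *
import numpy as np
from scipy.spatial.transform import Rotation as Ro
s=sense(); x,y,z,yaw=map(float,sys.argv[1:5])
R=Ro.from_euler("xyz",s["tcp_rot"],degrees=True)
d=R.inv().apply(np.array([x,y,z])-s["tool_pos"])/150
r=(R.inv()*Ro.from_euler("xyz",[180,0,yaw],degrees=True)).as_rotvec(degrees=True)/45
print("t",d.round(3),"a",r.round(3),"dist",(np.linalg.norm(d)*150).round(1),"q",s["joint_pos"].round(1),s["time"],"F",s["ft_force"].round(1),"pos",s["tool_pos"].round(1),s["tcp_rot"].round(2),"gap",s["finger_gap"].round(1))
E
python3 -m jog '[{"tx":-0.675,"ty":-0.757,"az":0.545},{"tx":-0.675,"ty":-0.757,"az":0.545},{"tx":-0.675,"ty":-0.757,"az":0.545},{"tx":-0.675,"ty":-0.757,"az":0.545},{"tx":-0.675,"ty":-0.757,"az":0.545}]'
python3 go.py 300 300 404 114
```

```text
invalid input at $[0]: expected keys tx, ty, tz, ax, ay, az, hand
Traceback (most recent call last):
  File "go.py", line 9, in <module>
    print("t",d.round(3),"a",r.round(3),"dist",(np.linalg.norm(d)*150).round(1),"q",s["joint_pos"].round(1),s["time"],"F",s["ft_force"].round(1),"pos",s["tool_pos"].round(1),s["tcp_rot"].round(2),"gap",s["finger_gap"].round(1))
                                                                                                                                                                                                          ^^^^^^^^^^^^^^^^^^^^^
AttributeError: 'float' object has no attribute 'round'
```

```bash
sed -i 's/s\["finger_gap"\].round(1)/round(float(s["finger_gap"]),1)/' go.py
python3 -m jog '[{"tx":-0.675,"ty":-0.757,"tz":0,"ax":0,"ay":0,"az":0.545,"hand":1},{"tx":-0.675,"ty":-0.757,"tz":0,"ax":0,"ay":0,"az":0.545,"hand":1},{"tx":-0.675,"ty":-0.757,"tz":0,"ax":0,"ay":0,"az":0.545,"hand":1},{"tx":-0.675,"ty":-0.757,"tz":0,"ax":0,"ay":0,"az":0.545,"hand":1},{"tx":-0.675,"ty":-0.757,"tz":0,"ax":0,"ay":0,"az":0.545,"hand":1}]'
python3 go.py 300 300 404 114
```

```text
time: 0.87
tool_pos: [236.4, 434.6, 404.8]
tcp_rot: [-180.0, 0.1, 138.7]
ft_force: [0.1, -0.3, 0.2]
finger_gap: 85.1
t [-0.911 -0.394  0.007] a [0.    0.002 0.548] dist 148.9 q [ 5.560e+01 -9.000e+00  1.016e+02 -1.000e-01  8.740e+01  6.900e+00] 0.8667 F [ 0.1 -0.3  0.2] pos [236.4 434.6 404.8] [-1.7998e+02  1.0000e-01  1.3866e+02] gap 85.1
```

```bash
python3 -m jog '[{"tx":-0.91,"ty":-0.39,"tz":0,"ax":0,"ay":0,"az":0.545,"hand":1},{"tx":-0.91,"ty":-0.39,"tz":0,"ax":0,"ay":0,"az":0.545,"hand":1},{"tx":-0.91,"ty":-0.39,"tz":0,"ax":0,"ay":0,"az":0.545,"hand":1},{"tx":-0.91,"ty":-0.39,"tz":0,"ax":0,"ay":0,"az":0.545,"hand":1},{"tx":-0.91,"ty":-0.39,"tz":0,"ax":0,"ay":0,"az":0.545,"hand":1}]'
python3 go.py 367 145 380 90
```

```text
time: 1.28
tool_pos: [300.9, 301.5, 405.0]
tcp_rot: [179.9, 0.1, 114.1]
ft_force: [-0.6, -0.3, 0.4]
finger_gap: 85.2
t [-1.132 -0.025  0.168] a [0.002 0.001 0.536] dist 171.7 q [ 3.820e+01 -2.060e+01  1.112e+02 -1.000e-01  8.940e+01  1.410e+01] 1.2833 F [-0.6 -0.3  0.4] pos [300.9 301.5 405. ] [1.7994e+02 7.0000e-02 1.1413e+02] gap 85.2
```

```bash
python3 -m jog '[{"tx":-0.95,"ty":0,"tz":0.15,"ax":0,"ay":0,"az":0.536,"hand":1},{"tx":-0.95,"ty":0,"tz":0.15,"ax":0,"ay":0,"az":0.536,"hand":1},{"tx":-0.95,"ty":0,"tz":0.15,"ax":0,"ay":0,"az":0.536,"hand":1},{"tx":-0.95,"ty":0,"tz":0.15,"ax":0,"ay":0,"az":0.536,"hand":1},{"tx":-0.95,"ty":0,"tz":0.15,"ax":0,"ay":0,"az":0.536,"hand":1}]'
python3 go.py 434 -9 340 90
```

```text
time: 1.7
tool_pos: [359.6, 172.3, 381.6]
tcp_rot: [-180.0, 0.1, 90.1]
ft_force: [0.3, -0.0, -0.5]
finger_gap: 85.6
t [-1.209  0.495  0.279] a [-0.     0.001  0.002] dist 200.4 q [ 1.830e+01 -2.490e+01  1.168e+02 -1.000e-01  8.810e+01  1.820e+01] 1.7 F [ 0.3 -0.  -0.5] pos [359.6 172.3 381.6] [-1.7999e+02  7.0000e-02  9.0080e+01] gap 85.6
```

```bash
python3 -m jog '[{"tx":-1,"ty":0.495,"tz":0.1,"ax":0,"ay":0,"az":0,"hand":0.7},{"tx":-1,"ty":0.495,"tz":0.1,"ax":0,"ay":0,"az":0,"hand":0.7},{"tx":-1,"ty":0.495,"tz":0.1,"ax":0,"ay":0,"az":0,"hand":0.7},{"tx":-1,"ty":0.495,"tz":0.1,"ax":0,"ay":0,"az":0,"hand":0.7},{"tx":-1,"ty":0.495,"tz":0.1,"ax":0,"ay":0,"az":0,"hand":0.7}]'
python3 -m jog '[{"tx":-0.209,"ty":0,"tz":0.17,"ax":0,"ay":0,"az":0,"hand":0.7},{"tx":-0.209,"ty":0,"tz":0.17,"ax":0,"ay":0,"az":0,"hand":0.7},{"tx":-0.209,"ty":0,"tz":0.17,"ax":0,"ay":0,"az":0,"hand":0.7},{"tx":-0.209,"ty":0,"tz":0.17,"ax":0,"ay":0,"az":0,"hand":0.7}]'
python3 go.py 434 -9 340 90
python3 - <<'E'
from h import *
a=snapshot("side")["pixels"][:,:,::-1]
cv2.imwrite("pics/s1.png",cv2.resize(a[90:260,300:500],(800,680)[:2] if 0 else (700,595),interpolation=2))
E
```

```text
time: 2.12
tool_pos: [435.8, 21.1, 366.9]
tcp_rot: [179.9, 0.1, 90.3]
ft_force: [0.5, 1.2, -1.1]
finger_gap: 60.2
time: 2.45
tool_pos: [434.3, -5.3, 341.9]
tcp_rot: [-180.0, -0.0, 90.5]
ft_force: [0.4, -0.3, 0.0]
finger_gap: 60.3
t [-0.025 -0.002  0.013] a [-0.    -0.001  0.01 ] dist 4.2 q [ -7.5 -17.1 115.    0.   82.1  -7.9] 2.45 F [ 0.4 -0.3  0. ] pos [434.3  -5.3 341.9] [-1.7999e+02 -4.0000e-02  9.0450e+01] gap 60.3
```

View pics/s1.png

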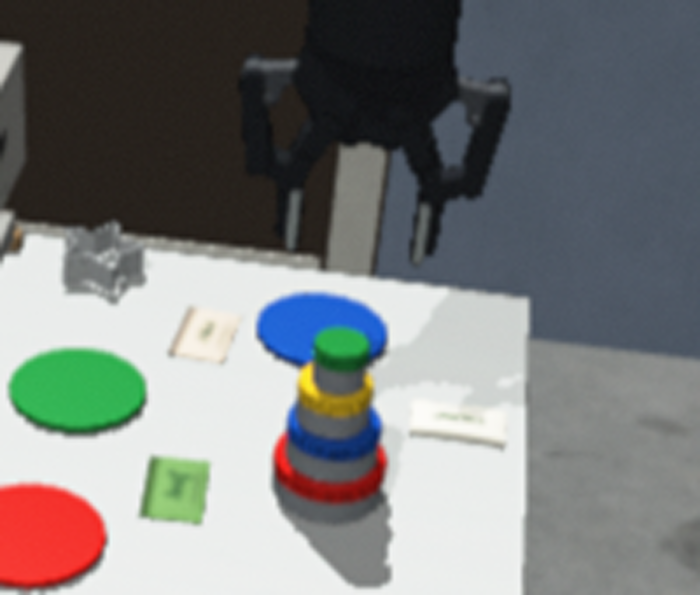

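The picture shows the open gripper straddling above the stack, with fingertips at crop (290,247) and (418,262). The green tin is at (341,350).

Run:
```python
from h import *
s=snapshot("side");K,R,t=s["intrinsics"],s["R"],s["t"]
c=-R.T@t
for u,v in((382.9,160.6),(419.4,164.9)):
    d=R.T@np.linalg.inv(K)@np.array([u,v,1.]); print((c+d*(-5+11-c[1])/d[1]).round(1))
C=cloud(s); M=(s["z_map"]>0)&(np.abs(C[...,1]+5)<40)&(abs(C[...,0]-434)<80)&(C[...,2]>140)
P=C[M]; print(P[:,2].min()); Q=P[P[:,2]<200]; print(np.percentile(Q,[1,50,99],axis=0).round(0))
print(sense()["tool_pos"])
```

```text
[466.9   6.  178.8]
[398.6   6.  178.9]
176.0343766822449
[[392. -14. 178.]
 [405.   3. 190.]
 [477.   8. 200.]]
[434.44750235  -4.98556977 342.63725899]
```

```bash
python3 -m jog '[{"tx":-0.025,"ty":0,"tz":0.27,"ax":0,"ay":0,"az":0.01,"hand":0.7},{"tx":-0.025,"ty":0,"tz":0.4,"ax":0,"ay":0,"az":0.01,"hand":0.7},{"tx":-0.025,"ty":0,"tz":0.5,"ax":0,"ay":0,"az":0.01,"hand":0.7},{"tx":-0.025,"ty":0,"tz":0.54,"ax":0,"ay":0,"az":0.01,"hand":0.7},{"tx":-0.025,"ty":0,"tz":0.54,"ax":0,"ay":0,"az":0.01,"hand":0.7}]' 25
python3 go.py 434 -9 260 90
python3 - <<'E'
from h import *
a=snapshot("side")["pixels"][:,:,::-1]
cv2.imwrite("pics/s2.png",cv2.resize(a[90:260,300:500],(700,595),interpolation=2))
E
```

```text
time: 2.97
tool_pos: [433.7, -9.0, 259.8]
tcp_rot: [-179.9, -0.0, 90.0]
ft_force: [-0.9, 0.3, 0.2]
finger_gap: 59.8
t [-0.     0.002 -0.001] a [-0.002 -0.001  0.001] dist 0.3 q [ -8.  -12.  119.8   0.   72.3  -8. ] 2.9667 F [-0.9  0.3  0.2] pos [433.7  -9.  259.8] [-1.7989e+02 -2.0000e-02  9.0040e+01] gap 59.8
```

View pics/s2.png

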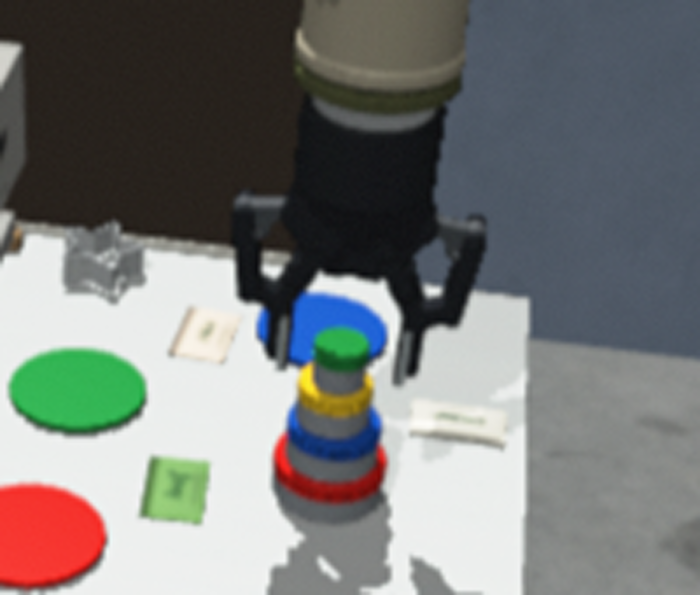

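```bash
python3 -m jog '[{"tx":0,"ty":0,"tz":0,"ax":0,"ay":0,"az":0,"hand":0.45},{"tx":0,"ty":0,"tz":0,"ax":0,"ay":0,"az":0,"hand":0.41},{"tx":0,"ty":0,"tz":0,"ax":0,"ay":0,"az":0,"hand":0.37},{"tx":0,"ty":0,"tz":0,"ax":0,"ay":0,"az":0,"hand":0.2},{"tx":0,"ty":0,"tz":0,"ax":0,"ay":0,"az":0,"hand":0.2}]' 25
python3 -m jog '[{"tx":0,"ty":0,"tz":0,"ax":0,"ay":0,"az":0,"hand":0.2},{"tx":0,"ty":0,"tz":-0.05,"ax":0,"ay":0,"az":0,"hand":0.2},{"tx":0,"ty":0,"tz":-0.12,"ax":0,"ay":0,"az":0,"hand":0.2},{"tx":0,"ty":0,"tz":-0.22,"ax":0,"ay":0,"az":0,"hand":0.2},{"tx":0,"ty":0,"tz":-0.35,"ax":0,"ay":0,"az":0,"hand":0.2}]' 25
python3 go.py 434 -9 260 90
python3 - <<'E'
from h import *
a=snapshot("side")["pixels"][:,:,::-1]
cv2.imwrite("pics/s3.png",cv2.resize(a[90:260,300:500],(700,595),interpolation=2))
E
```

```text
time: 3.43
tool_pos: [434.9, -9.9, 262.4]
tcp_rot: [179.8, 0.0, 89.9]
ft_force: [-0.8, 0.5, 5.9]
finger_gap: 31.3
time: 3.85
tool_pos: [433.6, -9.9, 313.7]
tcp_rot: [-179.9, -0.0, 89.9]
ft_force: [0.2, -0.5, -1.5]
finger_gap: 31.1
t [0.006 0.003 0.358] a [-0.002 -0.    -0.001] dist 53.7 q [ -8.1 -15.7 116.9  -0.   78.8  -8. ] 3.85 F [ 0.2 -0.5 -1.5] pos [433.6  -9.9 313.7] [-1.799e+02 -1.000e-02  8.994e+01] gap 31.1
```

View pics/s3.png

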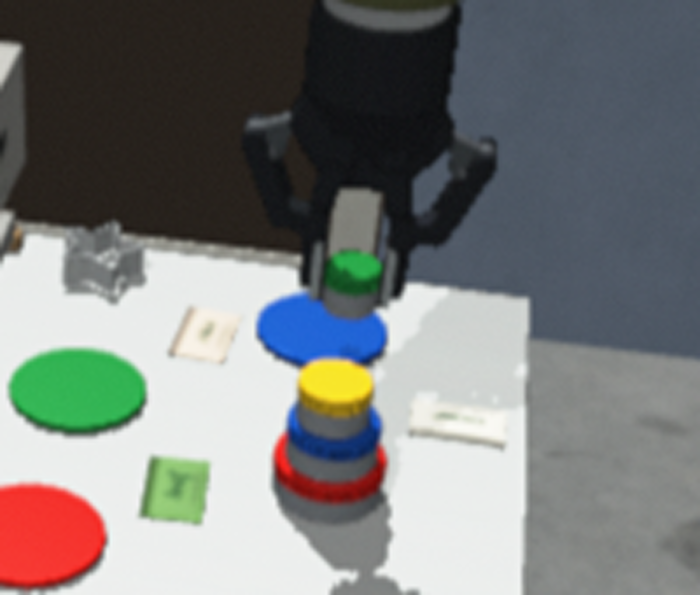

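Green tin is held level at crop (355,285), and the rest of the stack is undisturbed. Moving to the green coaster.

```bash
python3 go.py 597.5 -78.5 280 90
python3 -m jog '[{"tx":-0.1,"ty":0.25,"tz":0,"ax":0,"ay":0,"az":0,"hand":0.2},{"tx":-0.3,"ty":0.6,"tz":0,"ax":0,"ay":0,"az":0,"hand":0.2},{"tx":-0.45,"ty":0.95,"tz":0,"ax":0,"ay":0,"az":0,"hand":0.2},{"tx":-0.457,"ty":1,"tz":0.1,"ax":0,"ay":0,"az":0,"hand":0.2},{"tx":-0.457,"ty":1,"tz":0.1,"ax":0,"ay":0,"az":0,"hand":0.2}]'
python3 go.py 597.5 -78.5 220 90
```

```text
t [-0.455  1.081  0.264] a [ 0.006  0.001 -0.001] dist 180.3 q [ -8.1 -15.9 116.6  -0.   79.   -8. ] 3.9 F [ 2.6 -0.7  2.3] pos [435.2 -10.1 318.7] [1.7972e+02 4.0000e-02 8.9940e+01] gap 31.3
time: 4.32
tool_pos: [587.4, -81.1, 292.8]
tcp_rot: [-179.7, -0.0, 89.8]
ft_force: [-1.0, 1.5, -2.9]
finger_gap: 31.6
t [0.017 0.07  0.485] a [-0.006 -0.001 -0.003] dist 73.5 q [-12.8  11.   93.3  -0.   76.  -12.6] 4.3167 F [-1.   1.5 -2.9] pos [587.4 -81.1 292.8] [-1.7971e+02 -3.0000e-02  8.9840e+01] gap 31.6
```

```bash
python3 -m jog '[{"tx":0,"ty":0.04,"tz":0.2,"ax":0,"ay":0,"az":0,"hand":0.2},{"tx":0,"ty":0.07,"tz":0.4,"ax":0,"ay":0,"az":0,"hand":0.2},{"tx":0,"ty":0.07,"tz":0.48,"ax":0,"ay":0,"az":0,"hand":0.2},{"tx":0,"ty":0.07,"tz":0.48,"ax":0,"ay":0,"az":0,"hand":0.2},{"tx":0,"ty":0.07,"tz":0.48,"ax":0,"ay":0,"az":0,"hand":0.2}]'
python3 go.py 597.5 -78.5 220 90
python3 - <<'E'
from h import *
a=snapshot("side")["pixels"][:,:,::-1];b=snapshot("top")["pixels"][:,:,::-1]
cv2.imwrite("pics/s4.png",np.hstack([cv2.resize(a[110:250,260:400],(400,400),interpolation=2),cv2.resize(b[130:230,320:420],(400,400),interpolation=2)]))
E
```

```text
time: 4.73
tool_pos: [594.1, -78.5, 226.4]
tcp_rot: [-179.9, -0.0, 90.0]
ft_force: [0.0, -1.2, 0.1]
finger_gap: 31.0
t [-0.     0.023  0.043] a [-0.002 -0.    -0.001] dist 7.3 q [-12.4  16.1  94.8  -0.   69.2 -12.4] 4.7333 F [ 0.  -1.2  0.1] pos [594.1 -78.5 226.4] [-1.7991e+02 -2.0000e-02  8.9960e+01] gap 31.0
```

View pics/s4.png

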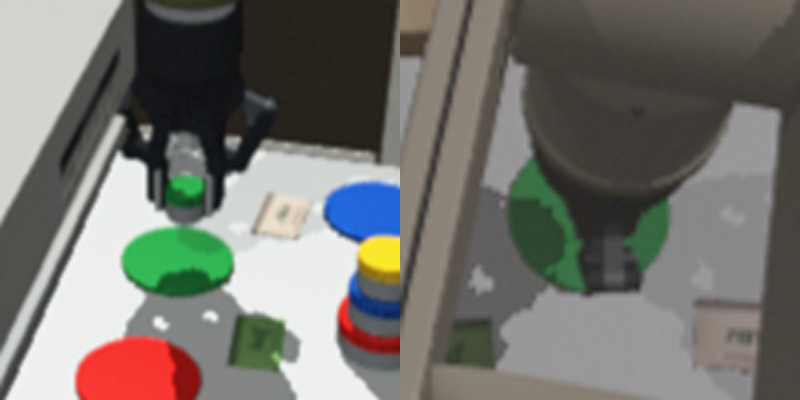

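The left crop shows the tin level above the green coaster (lid at (186,190), coaster at (178,260)). Lowering.

```bash
python3 -m jog '[{"tx":0,"ty":0.025,"tz":0.1,"ax":0,"ay":0,"az":0,"hand":0.2},{"tx":0,"ty":0.025,"tz":0.18,"ax":0,"ay":0,"az":0,"hand":0.2},{"tx":0,"ty":0.025,"tz":0.23,"ax":0,"ay":0,"az":0,"hand":0.2},{"tx":0,"ty":0.025,"tz":0.24,"ax":0,"ay":0,"az":0,"hand":0.2},{"tx":0,"ty":0.025,"tz":0.24,"ax":0,"ay":0,"az":0,"hand":0.2}]'
python3 go.py 597.8 -78.8 184 90
python3 - <<'E'
from h import *
s=snapshot("side");a=s["pixels"][:,:,::-1]
cv2.imwrite("pics/s5.png",cv2.resize(a[140:240,280:380],(600,600),interpolation=2))
E
```

```text
time: 5.25
tool_pos: [597.8, -78.5, 189.7]
tcp_rot: [-179.9, -0.0, 89.9]
ft_force: [1.1, 0.4, -0.8]
finger_gap: 31.0
t [-0.002  0.     0.038] a [-0.002 -0.    -0.001] dist 5.7 q [-12.4  19.4  95.   -0.   65.6 -12.3] 5.25 F [ 1.1  0.4 -0.8] pos [597.8 -78.5 189.7] [-1.7992e+02 -2.0000e-02  8.9950e+01] gap 31.0
```

View pics/s5.png

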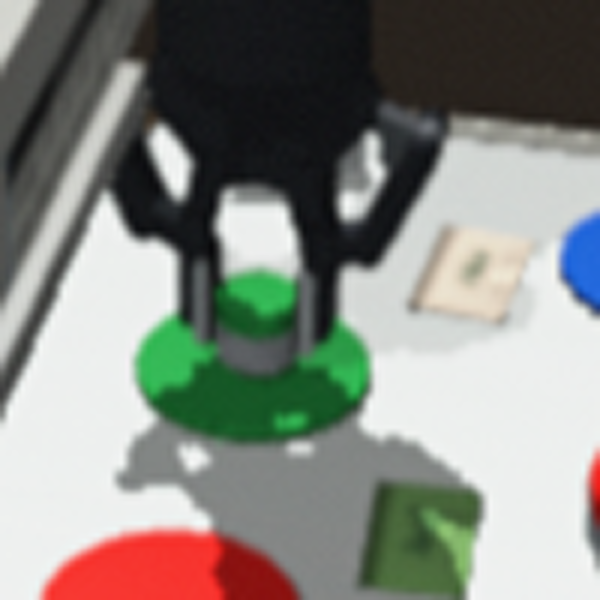

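Tin (258,320) sits over the middle of the coaster, a few mm above it. Descending in small steps.

```bash
python3 -m jog '[{"tx":0,"ty":0,"tz":0.008,"ax":0,"ay":0,"az":0,"hand":0.2},{"tx":0,"ty":0,"tz":0.016,"ax":0,"ay":0,"az":0,"hand":0.2},{"tx":0,"ty":0,"tz":0.022,"ax":0,"ay":0,"az":0,"hand":0.2},{"tx":0,"ty":0,"tz":0.027,"ax":0,"ay":0,"az":0,"hand":0.2},{"tx":0,"ty":0,"tz":0.027,"ax":0,"ay":0,"az":0,"hand":0.2}]'
python3 -m jog '[{"tx":0,"ty":0,"tz":0.005,"ax":0,"ay":0,"az":0,"hand":0.2},{"tx":0,"ty":0,"tz":0.01,"ax":0,"ay":0,"az":0,"hand":0.2},{"tx":0,"ty":0,"tz":0.01,"ax":0,"ay":0,"az":0,"hand":0.2}]'
```

```text
time: 5.72
tool_pos: [598.3, -78.6, 186.1]
tcp_rot: [-180.0, -0.0, 89.9]
ft_force: [-0.5, 0.7, -1.5]
finger_gap: 30.9
time: 5.97
tool_pos: [598.2, -78.6, 184.5]
tcp_rot: [-180.0, -0.0, 89.9]
ft_force: [-0.1, 0.1, -0.9]
finger_gap: 31.1
```

```bash
python3 -m jog '[{"tx":0,"ty":0,"tz":0.005,"ax":0,"ay":0,"az":0,"hand":0.2},{"tx":0,"ty":0,"tz":0.01,"ax":0,"ay":0,"az":0,"hand":0.2},{"tx":0,"ty":0,"tz":0.01,"ax":0,"ay":0,"az":0,"hand":0.2}]'
python3 -m jog '[{"tx":0,"ty":0,"tz":0.005,"ax":0,"ay":0,"az":0,"hand":0.2},{"tx":0,"ty":0,"tz":0.01,"ax":0,"ay":0,"az":0,"hand":0.2},{"tx":0,"ty":0,"tz":0.01,"ax":0,"ay":0,"az":0,"hand":0.2}]'
```

```text
time: 6.22
tool_pos: [598.5, -78.6, 184.4]
tcp_rot: [180.0, 0.0, 90.0]
ft_force: [-4.1, 0.8, 8.9]
finger_gap: 31.6
time: 6.47
tool_pos: [598.7, -78.7, 184.3]
tcp_rot: [180.0, 0.0, 90.0]
ft_force: [-10.7, 2.4, 20.9]
finger_gap: 31.1
```

```bash
python3 -m jog '[{"tx":0,"ty":0,"tz":-0.01,"ax":0,"ay":0,"az":0,"hand":0.2},{"tx":0,"ty":0,"tz":-0.013,"ax":0,"ay":0,"az":0,"hand":0.2},{"tx":0,"ty":0,"tz":-0.013,"ax":0,"ay":0,"az":0,"hand":0.42},{"tx":0,"ty":0,"tz":-0.013,"ax":0,"ay":0,"az":0,"hand":0.6},{"tx":0,"ty":0,"tz":-0.013,"ax":0,"ay":0,"az":0,"hand":0.7}]'
python3 -m jog '[{"tx":0,"ty":0,"tz":-0.05,"ax":0,"ay":0,"az":0,"hand":0.7},{"tx":0,"ty":0,"tz":-0.2,"ax":0,"ay":0,"az":0,"hand":0.7},{"tx":0,"ty":0,"tz":-0.45,"ax":0,"ay":0,"az":0,"hand":0.8},{"tx":0,"ty":0,"tz":-0.7,"ax":0,"ay":0,"az":0,"hand":0.8},{"tx":0,"ty":0,"tz":-0.8,"ax":0,"ay":0,"az":0,"hand":0.8}]'
python3 go.py 434.5 -11 300 90
```

```text
time: 6.88
tool_pos: [598.2, -78.6, 183.2]
tcp_rot: [-180.0, -0.0, 89.9]
ft_force: [0.4, 0.2, 0.8]
finger_gap: 58.5
time: 7.3
tool_pos: [599.7, -78.9, 310.1]
tcp_rot: [179.6, 0.1, 90.0]
ft_force: [1.2, -0.1, 0.9]
finger_gap: 68.4
t [ 0.452 -1.102  0.059] a [ 0.009  0.002 -0.001] dist 178.9 q [-12.4  11.5  90.8   0.   77.3 -12.3] 7.3 F [ 1.2 -0.1  0.9] pos [599.7 -78.9 310.1] [1.7959e+02 9.0000e-02 8.9950e+01] gap 68.4
```

```bash
python3 -m jog '[{"tx":0.1,"ty":-0.25,"tz":0,"ax":0,"ay":0,"az":0,"hand":0.8},{"tx":0.25,"ty":-0.5,"tz":0,"ax":0,"ay":0,"az":0,"hand":0.8},{"tx":0.4,"ty":-0.8,"tz":0,"ax":0,"ay":0,"az":0,"hand":0.8},{"tx":0.452,"ty":-1,"tz":0,"ax":0,"ay":0,"az":0,"hand":0.8},{"tx":0.452,"ty":-1,"tz":0,"ax":0,"ay":0,"az":0,"hand":0.8}]'
python3 go.py 434.5 -11 300 90
cat > look.py <<'E'
import sys
from h import *
# side-view: measure stack/lids; args: outname u0 v0 u1 v1
s=snapshot("side")
a=s["pixels"][:,:,::-1]
o,u0,v0,u1,v1=sys.argv[1],*map(int,sys.argv[2:6])
k=600/(v1-v0)
cv2.imwrite("pics/"+o,cv2.resize(a[v0:v1,u0:u1],(int((u1-u0)*k),600),interpolation=2))
C=cloud(s)
for c,lz in zip(["red","blue","yellow","green"],[28,56,84,112]):
  for l in (lz,34):
    M=(np.abs(C[...,2]-l)<5)&(s["z_map"]>0)&(mask(s,c,sat=90,val=30)>0)&(C[...,1]<260)&(C[...,0]<700)
    P=C[M]
    if len(P)>40: print(c,l,len(P),"x",((np.percentile(P[:,0],2)+np.percentile(P[:,0],98))/2).round(1),"y",np.percentile(P[:,1],[2,98]).round(0))
E
python3 look.py s6.png 260 110 440 290
```

```text
time: 7.72
tool_pos: [440.9, -8.3, 300.3]
tcp_rot: [-179.5, -0.1, 90.0]
ft_force: [-0.8, -0.0, -1.1]
finger_gap: 68.4
t [-0.018 -0.043  0.002] a [-0.011 -0.002  0.001] dist 6.9 q [ -7.8 -13.4 116.5   0.   77.4  -7.8] 7.7167 F [-0.8 -0.  -1.1] pos [440.9  -8.3 300.3] [-1.795e+02 -1.000e-01  9.004e+01] gap 68.4
red 28 187 x 432.9 y [-25.  19.]
red 34 87 x 432.6 y [-25.  18.]
blue 56 149 x 432.5 y [-19.  15.]
yellow 84 253 x 434.8 y [-28.   9.]
green 34 109 x 598.4 y [-88. -63.]
```

View pics/s6.png

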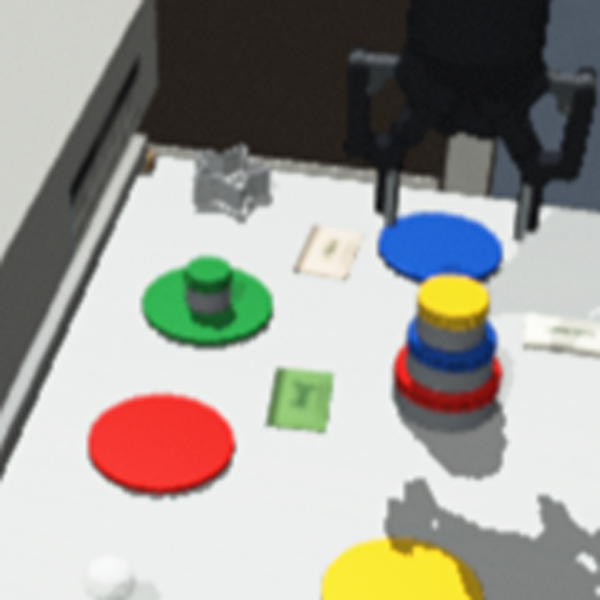

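Green tin stands at (208,287), centred on the green coaster. Stack is undisturbed and the jaws are above it. Going down for yellow.

```bash
python3 -m jog '[{"tx":0,"ty":0,"tz":0.1,"ax":0,"ay":0,"az":0,"hand":0.8},{"tx":0,"ty":0,"tz":0.2,"ax":0,"ay":0,"az":0,"hand":0.8},{"tx":0,"ty":0,"tz":0.25,"ax":0,"ay":0,"az":0,"hand":0.8},{"tx":0,"ty":0,"tz":0.25,"ax":0,"ay":0,"az":0,"hand":0.8}]' 30
python3 go.py 434.5 -11 230 90
```

```text
time: 8.1
tool_pos: [448.1, -10.8, 264.7]
tcp_rot: [-179.9, -0.0, 89.9]
ft_force: [0.3, 0.1, -0.1]
finger_gap: 68.6
t [-0.001 -0.09   0.232] a [-0.003 -0.    -0.001] dist 37.3 q [ -7.9  -9.9 117.4  -0.   72.6  -7.9] 8.1 F [ 0.3  0.1 -0.1] pos [448.1 -10.8 264.7] [-1.7985e+02 -2.0000e-02  8.9940e+01] gap 68.6
```

```bash
python3 -m jog '[{"tx":0,"ty":-0.09,"tz":0,"ax":0,"ay":0,"az":0,"hand":0.8},{"tx":0,"ty":-0.09,"tz":0.1,"ax":0,"ay":0,"az":0,"hand":0.8},{"tx":0,"ty":-0.09,"tz":0.18,"ax":0,"ay":0,"az":0,"hand":0.8},{"tx":0,"ty":-0.09,"tz":0.232,"ax":0,"ay":0,"az":0,"hand":0.8},{"tx":0,"ty":-0.09,"tz":0.232,"ax":0,"ay":0,"az":0,"hand":0.8}]' 30
python3 go.py 434.5 -11 230 90
python3 look.py s7.png 340 130 460 250
```

```text
time: 8.52
tool_pos: [434.6, -10.8, 230.2]
tcp_rot: [-179.9, -0.0, 89.9]
ft_force: [-0.1, -0.4, 0.5]
finger_gap: 68.0
t [-0.002 -0.001  0.001] a [-0.003 -0.    -0.001] dist 0.3 q [ -8.2  -9.3 120.9  -0.   68.6  -8.1] 8.5167 F [-0.1 -0.4  0.5] pos [434.6 -10.8 230.2] [-1.7987e+02 -2.0000e-02  8.9940e+01] gap 68.0
red 28 190 x 432.8 y [-25.  19.]
red 34 75 x 432.7 y [-26.  17.]
blue 56 160 x 432.7 y [-21.  15.]
yellow 84 252 x 434.8 y [-30.  10.]
green 34 109 x 598.7 y [-89. -62.]
```

View pics/s7.png

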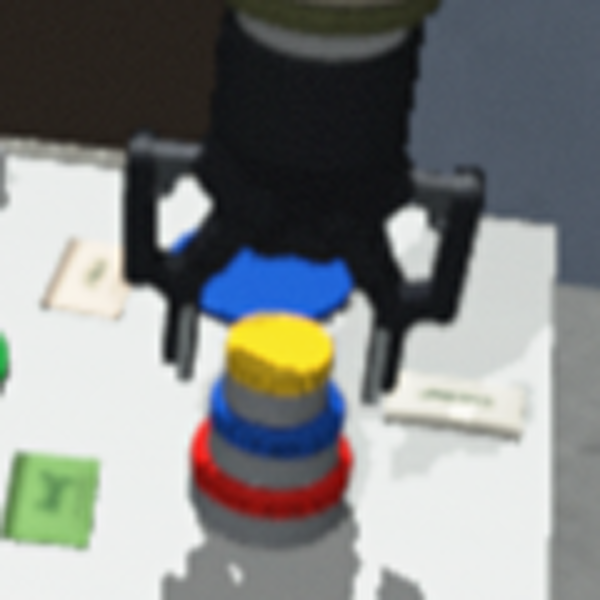

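Jaws straddle the yellow tin (280,365) symmetrically, with the tips clear of the blue lid. Closing.

```bash
python3 -m jog '[{"tx":0,"ty":0,"tz":0,"ax":0,"ay":0,"az":0,"hand":0.62},{"tx":0,"ty":0,"tz":0,"ax":0,"ay":0,"az":0,"hand":0.56},{"tx":0,"ty":0,"tz":0,"ax":0,"ay":0,"az":0,"hand":0.51},{"tx":0,"ty":0,"tz":0,"ax":0,"ay":0,"az":0,"hand":0.35},{"tx":0,"ty":0,"tz":0,"ax":0,"ay":0,"az":0,"hand":0.35}]' 30
python3 -m jog '[{"tx":0,"ty":0,"tz":0,"ax":0,"ay":0,"az":0,"hand":0.35},{"tx":0,"ty":0,"tz":-0.05,"ax":0,"ay":0,"az":0,"hand":0.35},{"tx":0,"ty":0,"tz":-0.12,"ax":0,"ay":0,"az":0,"hand":0.35},{"tx":0,"ty":0,"tz":-0.22,"ax":0,"ay":0,"az":0,"hand":0.35},{"tx":0,"ty":0,"tz":-0.35,"ax":0,"ay":0,"az":0,"hand":0.35}]'
python3 look.py s8.png 340 110 460 230
python3 go.py 440 166 260 90
```

```text
time: 8.98
tool_pos: [435.4, -10.8, 232.4]
tcp_rot: [179.9, 0.0, 90.0]
ft_force: [-0.2, 0.6, 5.7]
finger_gap: 43.4
time: 9.4
tool_pos: [434.3, -10.6, 284.1]
tcp_rot: [-179.9, -0.0, 89.9]
ft_force: [0.2, -0.4, -1.1]
finger_gap: 43.0
red 28 188 x 432.9 y [-25.  19.]
red 34 79 x 432.6 y [-26.  19.]
blue 56 381 x 432.8 y [-35.  14.]
green 34 110 x 598.4 y [-89. -60.]
t [1.179 0.025 0.192] a [ 0.006  0.001 -0.001] dist 179.2 q [ -8.2 -13.9 118.2  -0.   75.5  -8.1] 9.45 F [ 2.6 -1.4  3.6] pos [436.  -10.8 289. ] [1.7974e+02 4.0000e-02 8.9950e+01] gap 42.8
```

View pics/s8.png

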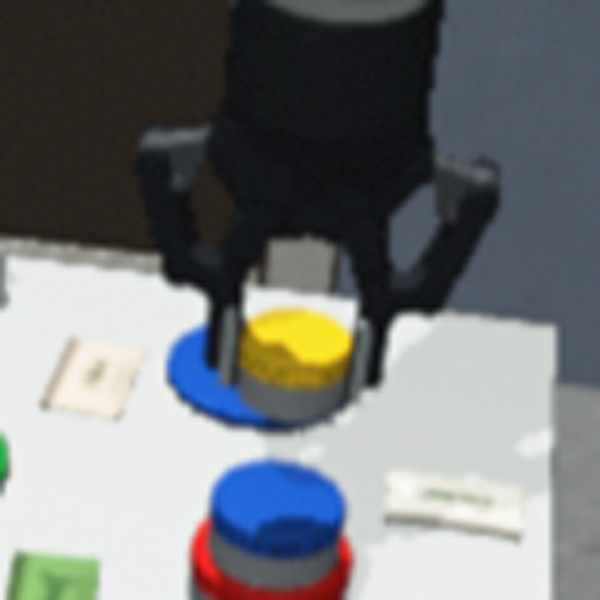

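Yellow tin is held level at (297,360), and blue and red stay put. Moving to the yellow coaster.

```bash
python3 -m jog '[{"tx":0.15,"ty":0,"tz":0,"ax":0,"ay":0,"az":0,"hand":0.35},{"tx":0.4,"ty":0,"tz":0,"ax":0,"ay":0,"az":0,"hand":0.35},{"tx":0.65,"ty":0,"tz":0,"ax":0,"ay":0,"az":0,"hand":0.35},{"tx":0.9,"ty":0.025,"tz":0,"ax":0,"ay":0,"az":0,"hand":0.35},{"tx":1,"ty":0.025,"tz":0.1,"ax":0,"ay":0,"az":0,"hand":0.35}]'
python3 -m jog '[{"tx":0.1,"ty":0,"tz":0.1,"ax":0,"ay":0,"az":0,"hand":0.35},{"tx":0.18,"ty":0,"tz":0.25,"ax":0,"ay":0,"az":0,"hand":0.35},{"tx":0.18,"ty":0,"tz":0.35,"ax":0,"ay":0,"az":0,"hand":0.35},{"tx":0.18,"ty":0,"tz":0.35,"ax":0,"ay":0,"az":0,"hand":0.35},{"tx":0.18,"ty":0,"tz":0.35,"ax":0,"ay":0,"az":0,"hand":0.35}]'
python3 go.py 440 166.7 190 90
```

```text
time: 9.87
tool_pos: [440.2, 143.0, 272.6]
tcp_rot: [179.6, -0.2, 90.0]
ft_force: [0.5, 0.6, -0.9]
finger_gap: 43.1
time: 10.28
tool_pos: [438.3, 166.3, 216.1]
tcp_rot: [-179.9, 0.0, 90.0]
ft_force: [0.4, -1.1, -0.7]
finger_gap: 42.7
t [0.003 0.011 0.174] a [-0.002  0.001 -0.001] dist 26.1 q [ 14.5  -2.4 116.1  -0.   66.3  14.5] 10.2833 F [ 0.4 -1.1 -0.7] pos [438.3 166.3 216.1] [-1.7989e+02  3.0000e-02  8.9970e+01] gap 42.7
```

```bash
python3 -m jog '[{"tx":0.003,"ty":0.011,"tz":0.08,"ax":0,"ay":0,"az":0,"hand":0.35},{"tx":0.003,"ty":0.011,"tz":0.15,"ax":0,"ay":0,"az":0,"hand":0.35},{"tx":0.003,"ty":0.011,"tz":0.19,"ax":0,"ay":0,"az":0,"hand":0.35},{"tx":0.003,"ty":0.011,"tz":0.193,"ax":0,"ay":0,"az":0,"hand":0.35},{"tx":0.003,"ty":0.011,"tz":0.193,"ax":0,"ay":0,"az":0,"hand":0.35}]'
python3 look.py s9.png 320 230 440 350
python3 go.py 440 166.7 184 90
```

```text
time: 10.7
tool_pos: [440.3, 166.5, 187.3]
tcp_rot: [-180.0, 0.0, 89.9]
ft_force: [-0.3, -0.1, -1.3]
finger_gap: 42.9
yellow 34 147 x 440.4 y [153. 187.]
green 34 106 x 598.4 y [-90. -64.]
t [ 0.001 -0.004  0.025] a [ 0.    -0.    -0.002] dist 3.8 q [ 14.5   0.7 116.6  -0.   62.8  14.5] 10.75 F [-0.4  0.2 -1.6] pos [440.6 166.6 187.8] [179.99  -0.    89.93] gap 43.1
```

View pics/s9.png

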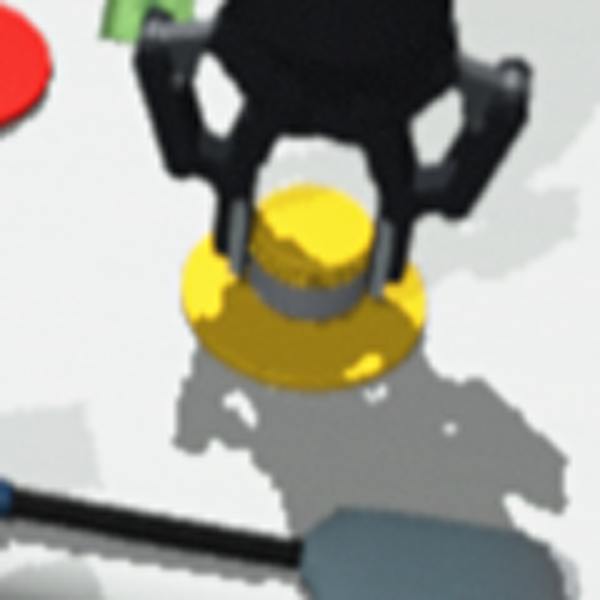

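Yellow tin (310,250) is over the middle of the coaster. Lowering in small steps.

```bash
python3 -m jog '[{"tx":0,"ty":-0.003,"tz":0.006,"ax":0,"ay":0,"az":0,"hand":0.35},{"tx":0,"ty":-0.003,"tz":0.012,"ax":0,"ay":0,"az":0,"hand":0.35},{"tx":0,"ty":-0.003,"tz":0.014,"ax":0,"ay":0,"az":0,"hand":0.35}]'
python3 -m jog '[{"tx":0,"ty":0,"tz":0.004,"ax":0,"ay":0,"az":0,"hand":0.35},{"tx":0,"ty":0,"tz":0.008,"ax":0,"ay":0,"az":0,"hand":0.35},{"tx":0,"ty":0,"tz":0.008,"ax":0,"ay":0,"az":0,"hand":0.35}]'
```

```text
time: 11.0
tool_pos: [440.1, 166.8, 185.5]
tcp_rot: [180.0, -0.0, 89.9]
ft_force: [0.0, -1.1, -1.0]
finger_gap: 43.3
time: 11.25
tool_pos: [439.9, 166.8, 184.0]
tcp_rot: [-180.0, 0.0, 89.9]
ft_force: [0.4, -0.6, -1.0]
finger_gap: 42.7
```

```bash
python3 -m jog '[{"tx":0,"ty":0,"tz":0.004,"ax":0,"ay":0,"az":0,"hand":0.35},{"tx":0,"ty":0,"tz":0.008,"ax":0,"ay":0,"az":0,"hand":0.35},{"tx":0,"ty":0,"tz":0.008,"ax":0,"ay":0,"az":0,"hand":0.35}]'
```

```text
time: 11.5
tool_pos: [439.9, 166.8, 182.7]
tcp_rot: [-180.0, 0.0, 89.9]
ft_force: [0.5, 0.1, -0.8]
finger_gap: 43.3
```

```bash
python3 -m jog '[{"tx":0,"ty":0,"tz":0.004,"ax":0,"ay":0,"az":0,"hand":0.35},{"tx":0,"ty":0,"tz":0.008,"ax":0,"ay":0,"az":0,"hand":0.35},{"tx":0,"ty":0,"tz":0.008,"ax":0,"ay":0,"az":0,"hand":0.35}]'
```

```text
time: 11.75
tool_pos: [440.1, 166.8, 182.4]
tcp_rot: [-180.0, 0.0, 90.0]
ft_force: [-5.2, -1.1, 10.2]
finger_gap: 43.1
```

```bash
python3 -m jog '[{"tx":0,"ty":0,"tz":-0.004,"ax":0,"ay":0,"az":0,"hand":0.35},{"tx":0,"ty":0,"tz":-0.005,"ax":0,"ay":0,"az":0,"hand":0.5},{"tx":0,"ty":0,"tz":-0.005,"ax":0,"ay":0,"az":0,"hand":0.6},{"tx":0,"ty":0,"tz":-0.005,"ax":0,"ay":0,"az":0,"hand":0.8},{"tx":0,"ty":0,"tz":-0.005,"ax":0,"ay":0,"az":0,"hand":0.8}]'
python3 -m jog '[{"tx":0,"ty":0,"tz":-0.05,"ax":0,"ay":0,"az":0,"hand":0.8},{"tx":0,"ty":0,"tz":-0.2,"ax":0,"ay":0,"az":0,"hand":0.9},{"tx":0,"ty":0,"tz":-0.45,"ax":0,"ay":0,"az":0,"hand":0.9},{"tx":0,"ty":0,"tz":-0.6,"ax":0,"ay":0,"az":0,"hand":0.9},{"tx":0,"ty":0,"tz":-0.6,"ax":0,"ay":0,"az":0,"hand":0.9}]'
python3 go.py 432.6 -12.5 260 90
```

```text
time: 12.17
tool_pos: [440.0, 166.8, 182.3]
tcp_rot: [180.0, -0.0, 89.9]
ft_force: [-0.1, -0.3, 1.4]
finger_gap: 68.1
time: 12.58
tool_pos: [442.3, 167.4, 278.9]
tcp_rot: [179.5, -0.1, 90.0]
ft_force: [0.9, -0.3, 0.4]
finger_gap: 76.8
t [-1.199 -0.065  0.122] a [ 0.012 -0.003 -0.001] dist 181.1 q [ 14.5  -7.1 113.4  -0.   73.2  14.6] 12.5833 F [ 0.9 -0.3  0.4] pos [442.3 167.4 278.9] [ 1.7946e+02 -1.4000e-01  8.9950e+01] gap 76.8
```

```bash
python3 -m jog '[{"tx":-0.2,"ty":0,"tz":0,"ax":0,"ay":0,"az":0,"hand":0.9},{"tx":-0.45,"ty":0,"tz":0,"ax":0,"ay":0,"az":0,"hand":0.9},{"tx":-0.7,"ty":-0.04,"tz":0,"ax":0,"ay":0,"az":0,"hand":0.9},{"tx":-0.95,"ty":-0.05,"tz":0,"ax":0,"ay":0,"az":0,"hand":0.9},{"tx":-1,"ty":-0.05,"tz":0,"ax":0,"ay":0,"az":0,"hand":0.9}]'
python3 -m jog '[{"tx":-0.15,"ty":0,"tz":0,"ax":0,"ay":0,"az":0,"hand":0.9},{"tx":-0.19,"ty":0,"tz":0.05,"ax":0,"ay":0,"az":0,"hand":0.9},{"tx":-0.19,"ty":0,"tz":0.1,"ax":0,"ay":0,"az":0,"hand":0.9},{"tx":-0.19,"ty":0,"tz":0.1,"ax":0,"ay":0,"az":0,"hand":0.9}]' 35
python3 look.py s10.png 300 150 460 320
python3 go.py 432.6 -12.5 202 90
```

```text
time: 13.0
tool_pos: [431.8, 12.9, 272.6]
tcp_rot: [180.0, 0.1, 89.8]
ft_force: [0.2, -0.6, -0.3]
finger_gap: 76.8
time: 13.33
tool_pos: [431.5, -11.3, 255.4]
tcp_rot: [-179.8, -0.1, 89.9]
ft_force: [-0.1, 0.4, -1.0]
finger_gap: 77.0
red 28 184 x 432.8 y [-25.  19.]
red 34 88 x 432.6 y [-27.  19.]
blue 56 383 x 432.6 y [-35.  13.]
yellow 34 363 x 440.0 y [148. 187.]
green 34 109 x 598.3 y [-90. -63.]
t [-0.011  0.008  0.359] a [-0.004 -0.001 -0.001] dist 53.9 q [ -8.3 -12.  120.3   0.   71.9  -8.2] 13.3833 F [ 0.2 -0.8 -0.6] pos [431.6 -10.9 255.9] [-1.7984e+02 -5.0000e-02  8.9940e+01] gap 77.3
```

View pics/s10.png

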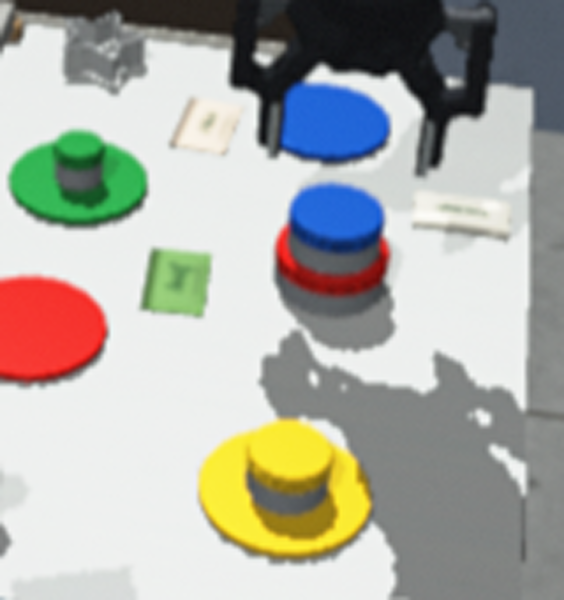

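Yellow stands at (290,470) on its coaster, and the jaws straddle the blue tin (336,215). Descending to grasp blue, the larger tin.

```bash
python3 -m jog '[{"tx":-0.011,"ty":0.008,"tz":0.1,"ax":0,"ay":0,"az":0,"hand":0.9},{"tx":-0.011,"ty":0.008,"tz":0.2,"ax":0,"ay":0,"az":0,"hand":0.9},{"tx":-0.011,"ty":0.008,"tz":0.3,"ax":0,"ay":0,"az":0,"hand":0.9},{"tx":-0.011,"ty":0.008,"tz":0.365,"ax":0,"ay":0,"az":0,"hand":0.9},{"tx":-0.011,"ty":0.008,"tz":0.365,"ax":0,"ay":0,"az":0,"hand":0.9}]' 35
python3 look.py s11.png 340 130 460 250
python3 go.py 432.6 -12.5 200 90
```

```text
time: 13.8
tool_pos: [432.3, -12.2, 200.3]
tcp_rot: [-179.7, -0.0, 90.0]
ft_force: [-0.9, -0.4, -0.7]
finger_gap: 76.9
red 28 182 x 433.0 y [-25.  19.]
red 34 78 x 432.6 y [-24.  19.]
blue 56 379 x 432.6 y [-35.  15.]
yellow 34 362 x 439.9 y [148. 187.]
green 34 110 x 598.5 y [-89. -62.]
t [ 0.    -0.001  0.01 ] a [-0.004 -0.001  0.   ] dist 1.6 q [ -8.4  -6.8 122.    0.   64.9  -8.5] 13.85 F [-0.9  1.2  0.7] pos [432.8 -12.5 201.5] [-1.7983e+02 -3.0000e-02  9.0010e+01] gap 76.7
```

View pics/s11.png

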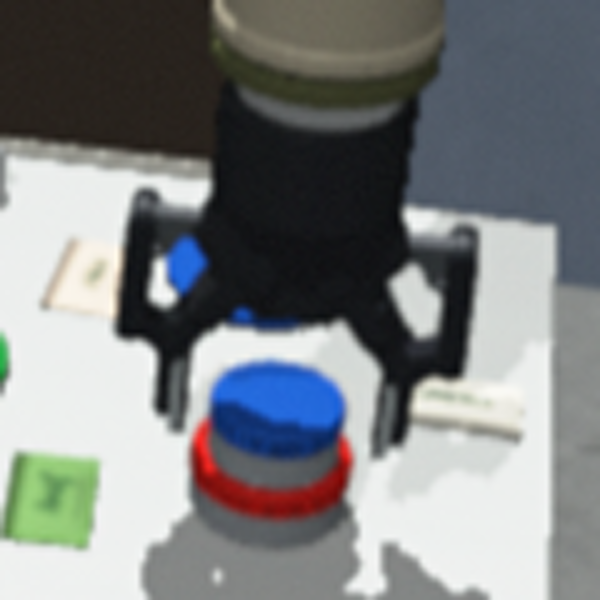

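Jaws straddle blue (278,410) evenly. Closing and lifting.

```bash
python3 -m jog '[{"tx":0,"ty":0,"tz":0,"ax":0,"ay":0,"az":0,"hand":0.74},{"tx":0,"ty":0,"tz":0,"ax":0,"ay":0,"az":0,"hand":0.69},{"tx":0,"ty":0,"tz":0,"ax":0,"ay":0,"az":0,"hand":0.65},{"tx":0,"ty":0,"tz":0,"ax":0,"ay":0,"az":0,"hand":0.5},{"tx":0,"ty":0,"tz":0,"ax":0,"ay":0,"az":0,"hand":0.5}]' 35
python3 -m jog '[{"tx":0,"ty":0,"tz":0,"ax":0,"ay":0,"az":0,"hand":0.5},{"tx":0,"ty":0,"tz":-0.05,"ax":0,"ay":0,"az":0,"hand":0.5},{"tx":0,"ty":0,"tz":-0.12,"ax":0,"ay":0,"az":0,"hand":0.5},{"tx":0,"ty":0,"tz":-0.22,"ax":0,"ay":0,"az":0,"hand":0.5},{"tx":0,"ty":0,"tz":-0.35,"ax":0,"ay":0,"az":0,"hand":0.5}]'
python3 look.py s12.png 340 130 460 250
python3 go.py 449.3 -183.2 240 90
```

```text
time: 14.27
tool_pos: [434.2, -13.4, 204.0]
tcp_rot: [179.9, -0.0, 89.9]
ft_force: [-1.9, 1.5, 5.7]
finger_gap: 55.2
time: 14.68
tool_pos: [433.0, -13.4, 255.7]
tcp_rot: [-179.9, -0.0, 89.9]
ft_force: [0.3, 0.1, -1.8]
finger_gap: 54.9
red 28 549 x 432.8 y [-44.  18.]
red 34 315 x 432.3 y [-44.  16.]
yellow 34 365 x 440.0 y [148. 187.]
green 34 111 x 598.5 y [-90. -61.]
t [-1.13   0.097  0.138] a [ 0.006  0.001 -0.001] dist 171.4 q [ -8.5 -12.1 119.8  -0.   72.   -8.5] 14.7333 F [ 3.8 -0.5  2.8] pos [434.9 -13.6 260.5] [1.7972e+02 5.0000e-02 8.9950e+01] gap 54.9
```

View pics/s12.png

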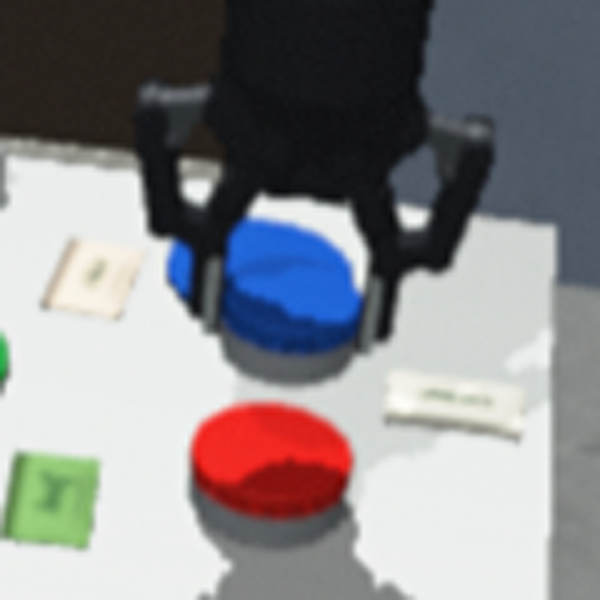

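Blue is held level at (290,300) and red is left on the table. Moving to the blue coaster.

```bash
python3 -m jog '[{"tx":-0.15,"ty":0,"tz":0,"ax":0,"ay":0,"az":0,"hand":0.5},{"tx":-0.4,"ty":0.03,"tz":0,"ax":0,"ay":0,"az":0,"hand":0.5},{"tx":-0.65,"ty":0.06,"tz":0,"ax":0,"ay":0,"az":0,"hand":0.5},{"tx":-0.9,"ty":0.1,"tz":0,"ax":0,"ay":0,"az":0,"hand":0.5},{"tx":-1,"ty":0.1,"tz":0,"ax":0,"ay":0,"az":0,"hand":0.5}]'
python3 -m jog '[{"tx":-0.09,"ty":0,"tz":0.1,"ax":0,"ay":0,"az":0,"hand":0.5},{"tx":-0.13,"ty":0,"tz":0.2,"ax":0,"ay":0,"az":0,"hand":0.5},{"tx":-0.13,"ty":0,"tz":0.28,"ax":0,"ay":0,"az":0,"hand":0.5},{"tx":-0.13,"ty":0,"tz":0.28,"ax":0,"ay":0,"az":0,"hand":0.5},{"tx":-0.13,"ty":0,"tz":0.28,"ax":0,"ay":0,"az":0,"hand":0.5}]'
python3 look.py s13.png 340 100 460 220
python3 go.py 449.8 -183 188 90
```

```text
time: 15.15
tool_pos: [449.1, -167.3, 256.7]
tcp_rot: [179.8, 0.2, 89.9]
ft_force: [1.4, -1.5, -1.3]
finger_gap: 55.1
time: 15.57
tool_pos: [447.9, -182.3, 212.7]
tcp_rot: [-179.9, -0.1, 90.0]
ft_force: [0.0, 0.8, -0.8]
finger_gap: 54.6
red 28 554 x 432.8 y [-43.  18.]
red 34 333 x 432.7 y [-43.  15.]
blue 56 61 x 447.9 y [-175. -153.]
yellow 34 369 x 439.9 y [149. 187.]
green 34 105 x 598.7 y [-90. -64.]
t [-0.005  0.01   0.169] a [-0. -0. -0.] dist 25.5 q [-28.2   0.2 113.9   0.   65.9 -28.2] 15.6167 F [ 0.1 -0.2 -0.6] pos [ 448.4 -182.3  213.4] [-1.7998e+02 -2.0000e-02  8.9980e+01] gap 54.4
```

View pics/s13.png

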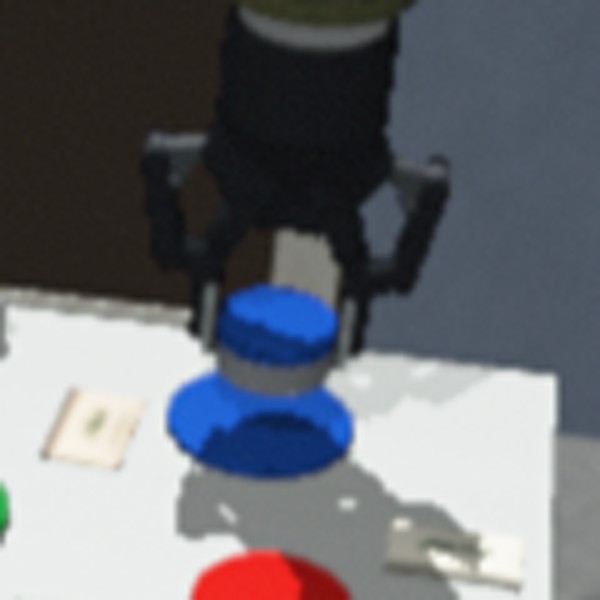

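Blue tin (278,340) hovers over the coaster (260,425). Descending.

```bash
python3 -m jog '[{"tx":-0.005,"ty":0.01,"tz":0.08,"ax":0,"ay":0,"az":0,"hand":0.5},{"tx":-0.005,"ty":0.01,"tz":0.14,"ax":0,"ay":0,"az":0,"hand":0.5},{"tx":-0.005,"ty":0.01,"tz":0.17,"ax":0,"ay":0,"az":0,"hand":0.5},{"tx":-0.005,"ty":0.01,"tz":0.175,"ax":0,"ay":0,"az":0,"hand":0.5},{"tx":-0.005,"ty":0.01,"tz":0.175,"ax":0,"ay":0,"az":0,"hand":0.5}]'
python3 look.py s14.png 340 130 440 230
python3 - <<'E'
from h import *
s=snapshot("side")
for v in(183,186):
    r=mask(s,"blue",sat=90,val=30)[v]; u=np.flatnonzero(r); u=u[u>360]; a,b=ray(s,u[0]-.5,v,6),ray(s,u[-1]+.5,v,6); print(a,b,(a+b)/2)
E
python3 go.py 449.8 -183 184 90
```

```text
time: 16.03
tool_pos: [449.5, -183.3, 186.2]
tcp_rot: [-179.9, -0.0, 90.0]
ft_force: [-1.3, 0.5, -0.4]
finger_gap: 54.8
red 28 559 x 432.8 y [-43.  18.]
red 34 323 x 432.3 y [-43.  16.]
blue 34 135 x 448.8 y [-205. -154.]
yellow 34 363 x 440.0 y [148. 187.]
green 34 108 x 598.6 y [-89. -62.]
[ 494.9062309  -176.04754538    6.        ] [ 408.28686111 -196.04878194    6.        ] [ 451.596546   -186.04816366    6.        ]
[ 491.07821846 -163.79751996    6.        ] [ 407.52988334 -183.05079142    6.        ] [ 449.3040509  -173.42415569    6.        ]
t [ 0.004 -0.001  0.02 ] a [ 0.    -0.    -0.001] dist 3.1 q [-28.2   3.  114.2   0.   62.7 -28.2] 16.1333 F [-0.3 -0.3 -0.9] pos [ 449.9 -183.6  187. ] [180.    -0.    89.95] gap 54.9
```

View pics/s14.png

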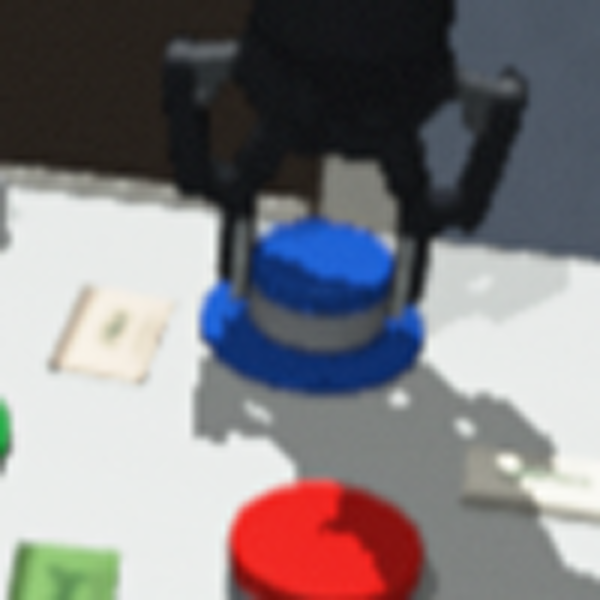

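Blue is centred over its coaster (tin 248–393, coaster 202–425 across). Setting it down.

```bash
python3 -m jog '[{"tx":0.003,"ty":0,"tz":0.006,"ax":0,"ay":0,"az":0,"hand":0.5},{"tx":0.003,"ty":0,"tz":0.012,"ax":0,"ay":0,"az":0,"hand":0.5},{"tx":0.003,"ty":0,"tz":0.014,"ax":0,"ay":0,"az":0,"hand":0.5}]'
python3 -m jog '[{"tx":0,"ty":0,"tz":0.004,"ax":0,"ay":0,"az":0,"hand":0.5},{"tx":0,"ty":0,"tz":0.008,"ax":0,"ay":0,"az":0,"hand":0.5},{"tx":0,"ty":0,"tz":0.008,"ax":0,"ay":0,"az":0,"hand":0.5}]'
```

```text
time: 16.38
tool_pos: [449.9, -183.2, 184.9]
tcp_rot: [180.0, 0.0, 89.9]
ft_force: [-0.3, 0.3, -1.0]
finger_gap: 54.9
time: 16.63
tool_pos: [449.8, -183.2, 183.5]
tcp_rot: [-180.0, -0.0, 89.9]
ft_force: [-0.4, -0.6, -0.9]
finger_gap: 55.1
```

```bash
python3 -m jog '[{"tx":0,"ty":0,"tz":0.004,"ax":0,"ay":0,"az":0,"hand":0.5},{"tx":0,"ty":0,"tz":0.008,"ax":0,"ay":0,"az":0,"hand":0.5},{"tx":0,"ty":0,"tz":0.008,"ax":0,"ay":0,"az":0,"hand":0.5}]'
```

```text
time: 16.88
tool_pos: [449.8, -183.2, 182.3]
tcp_rot: [-180.0, -0.0, 89.9]
ft_force: [-0.8, -0.6, -1.1]
finger_gap: 54.6
```

```bash
python3 -m jog '[{"tx":0,"ty":0,"tz":0.004,"ax":0,"ay":0,"az":0,"hand":0.5},{"tx":0,"ty":0,"tz":0.008,"ax":0,"ay":0,"az":0,"hand":0.5},{"tx":0,"ty":0,"tz":0.008,"ax":0,"ay":0,"az":0,"hand":0.5}]'
```

```text
time: 17.13
tool_pos: [450.0, -183.3, 182.0]
tcp_rot: [-180.0, 0.0, 89.9]
ft_force: [-4.3, 2.6, 8.2]
finger_gap: 55.2
```

Contact. Releasing and backing up.

```bash
python3 -m jog '[{"tx":0,"ty":0,"tz":-0.004,"ax":0,"ay":0,"az":0,"hand":0.5},{"tx":0,"ty":0,"tz":-0.005,"ax":0,"ay":0,"az":0,"hand":0.65},{"tx":0,"ty":0,"tz":-0.005,"ax":0,"ay":0,"az":0,"hand":0.75},{"tx":0,"ty":0,"tz":-0.005,"ax":0,"ay":0,"az":0,"hand":0.9},{"tx":0,"ty":0,"tz":-0.005,"ax":0,"ay":0,"az":0,"hand":0.9}]'
python3 -m jog '[{"tx":0,"ty":0,"tz":-0.05,"ax":0,"ay":0,"az":0,"hand":0.9},{"tx":0,"ty":0,"tz":-0.2,"ax":0,"ay":0,"az":0,"hand":1},{"tx":0,"ty":0,"tz":-0.4,"ax":0,"ay":0,"az":0,"hand":1},{"tx":0,"ty":0,"tz":-0.5,"ax":0,"ay":0,"az":0,"hand":1},{"tx":0,"ty":0,"tz":-0.5,"ax":0,"ay":0,"az":0,"hand":1}]'
python3 go.py 432.5 -13.2 240 90
```

```text
time: 17.55
tool_pos: [449.9, -183.2, 181.9]
tcp_rot: [180.0, 0.0, 89.9]
ft_force: [-0.5, 0.5, 0.3]
finger_gap: 76.5
time: 17.97
tool_pos: [451.6, -184.1, 262.0]
tcp_rot: [179.6, 0.2, 89.9]
ft_force: [0.5, -0.6, 0.9]
finger_gap: 85.3
t [ 1.14  -0.129  0.142] a [ 0.009  0.005 -0.001] dist 173.4 q [-28.2  -3.4 111.8   0.   71.2 -28.2] 17.9667 F [ 0.5 -0.6  0.9] pos [ 451.6 -184.1  262. ] [179.61   0.21  89.95] gap 85.3
```

```bash
python3 -m jog '[{"tx":0.2,"ty":0,"tz":0,"ax":0,"ay":0,"az":0,"hand":1},{"tx":0.45,"ty":-0.04,"tz":0,"ax":0,"ay":0,"az":0,"hand":1},{"tx":0.7,"ty":-0.1,"tz":0,"ax":0,"ay":0,"az":0,"hand":1},{"tx":0.95,"ty":-0.12,"tz":0,"ax":0,"ay":0,"az":0,"hand":1},{"tx":1,"ty":-0.12,"tz":0,"ax":0,"ay":0,"az":0,"hand":1}]'
python3 -m jog '[{"tx":0.1,"ty":0,"tz":0,"ax":0,"ay":0,"az":0,"hand":1},{"tx":0.135,"ty":0,"tz":0.05,"ax":0,"ay":0,"az":0,"hand":1},{"tx":0.135,"ty":0,"tz":0.1,"ax":0,"ay":0,"az":0,"hand":1},{"tx":0.135,"ty":0,"tz":0.1,"ax":0,"ay":0,"az":0,"hand":1}]' 40
python3 look.py s15.png 300 150 460 320
python3 go.py 432.5 -13.2 178 90
```

```text
time: 18.38
tool_pos: [430.6, -29.2, 256.2]
tcp_rot: [-179.9, -0.1, 90.1]
ft_force: [-0.2, -0.9, -0.6]
finger_gap: 85.6
time: 18.72
tool_pos: [431.2, -13.1, 239.7]
tcp_rot: [-179.8, -0.0, 90.0]
ft_force: [0.3, 0.1, -0.9]
finger_gap: 85.3
red 28 554 x 432.9 y [-44.  17.]
red 34 331 x 432.5 y [-43.  16.]
blue 34 102 x 446.8 y [-176. -156.]
yellow 34 358 x 439.9 y [148. 187.]
green 34 110 x 598.5 y [-89. -62.]
t [0.002 0.009 0.416] a [-0.004 -0.    -0.001] dist 62.3 q [ -8.6 -10.8 121.   -0.   70.   -8.5] 18.7667 F [ 0.4  0.1 -1.3] pos [431.3 -13.5 240.3] [-179.83   -0.     89.94] gap 85.5
```

View pics/s15.png

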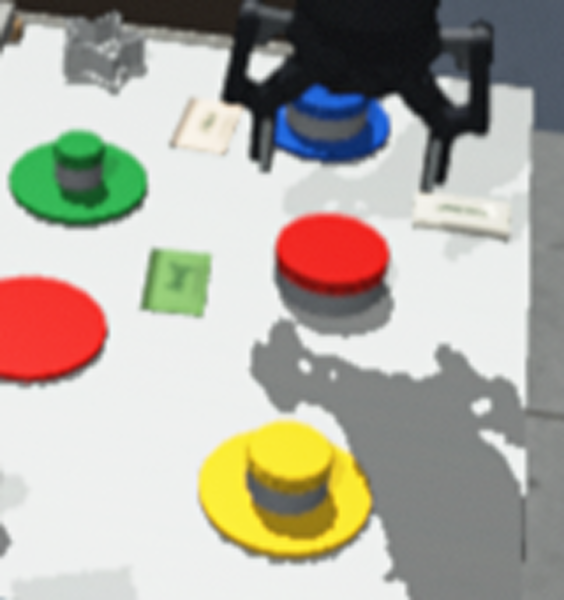

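Blue stands on its coaster at (328,115), and the red tin (332,260) is centred between the jaws. Descending.

```bash
python3 -m jog '[{"tx":0.001,"ty":0.009,"tz":0.12,"ax":0,"ay":0,"az":0,"hand":1},{"tx":0.001,"ty":0.009,"tz":0.25,"ax":0,"ay":0,"az":0,"hand":1},{"tx":0.001,"ty":0.009,"tz":0.36,"ax":0,"ay":0,"az":0,"hand":1},{"tx":0.001,"ty":0.009,"tz":0.44,"ax":0,"ay":0,"az":0,"hand":1},{"tx":0.001,"ty":0.009,"tz":0.455,"ax":0,"ay":0,"az":0,"hand":1}]' 40
python3 look.py s16.png 340 150 460 270
python3 go.py 432.5 -13.2 172 90
```

```text
time: 19.18
tool_pos: [432.0, -13.6, 171.2]
tcp_rot: [-179.7, -0.0, 89.9]
ft_force: [-0.7, -0.2, -0.8]
finger_gap: 85.5
red 28 548 x 432.9 y [-42.  18.]
red 34 310 x 433.1 y [-43.  16.]
yellow 34 363 x 439.9 y [148. 187.]
green 34 108 x 598.6 y [-89. -63.]
t [ 0.002  0.001 -0.   ] a [-0.005 -0.    -0.003] dist 0.4 q [ -8.6  -3.6 122.7  -0.   61.1  -8.5] 19.2333 F [ 0.3 -0.3  0.4] pos [432.4 -13.5 171.9] [-1.7979e+02 -2.0000e-02  8.9870e+01] gap 85.2
```

View pics/s16.png

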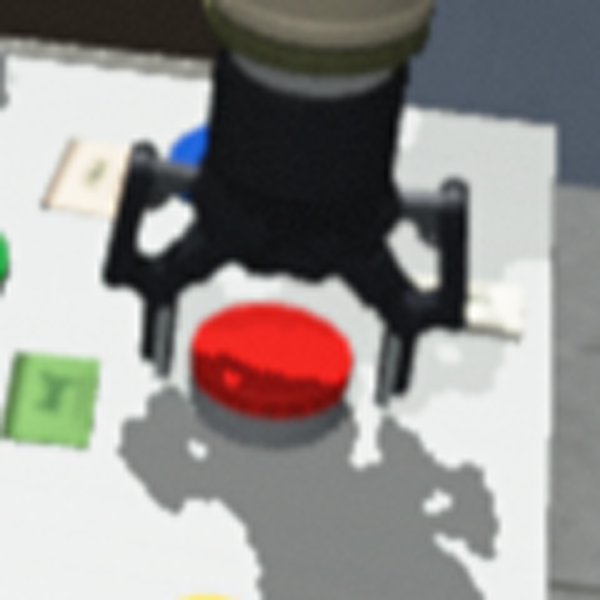

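Red (272,360) is evenly between the pads, and the pads are clear of it. Closing and lifting.

```bash
python3 -m jog '[{"tx":0,"ty":0,"tz":0,"ax":0,"ay":0,"az":0,"hand":0.88},{"tx":0,"ty":0,"tz":0,"ax":0,"ay":0,"az":0,"hand":0.83},{"tx":0,"ty":0,"tz":0,"ax":0,"ay":0,"az":0,"hand":0.79},{"tx":0,"ty":0,"tz":0,"ax":0,"ay":0,"az":0,"hand":0.65},{"tx":0,"ty":0,"tz":0,"ax":0,"ay":0,"az":0,"hand":0.65}]' 40
python3 -m jog '[{"tx":0,"ty":0,"tz":0,"ax":0,"ay":0,"az":0,"hand":0.65},{"tx":0,"ty":0,"tz":-0.05,"ax":0,"ay":0,"az":0,"hand":0.65},{"tx":0,"ty":0,"tz":-0.12,"ax":0,"ay":0,"az":0,"hand":0.65},{"tx":0,"ty":0,"tz":-0.22,"ax":0,"ay":0,"az":0,"hand":0.65},{"tx":0,"ty":0,"tz":-0.35,"ax":0,"ay":0,"az":0,"hand":0.65}]'
python3 look.py s17.png 340 130 460 250
python3 go.py 596.8 68.4 225 90
```

```text
time: 19.65
tool_pos: [434.1, -13.1, 175.2]
tcp_rot: [179.9, 0.0, 90.0]
ft_force: [-1.9, -1.3, 5.2]
finger_gap: 67.0
time: 20.07
tool_pos: [432.8, -12.7, 226.8]
tcp_rot: [-179.9, -0.0, 90.0]
ft_force: [0.8, -0.9, -2.1]
finger_gap: 66.8
yellow 34 369 x 440.0 y [148. 187.]
green 34 104 x 598.5 y [-90. -64.]
t [0.543 1.079 0.048] a [ 0.006  0.001 -0.001] dist 181.3 q [ -8.5  -9.6 121.    0.   68.3  -8.4] 20.1167 F [3.4 0.7 2.1] pos [434.9 -12.9 231.5] [1.7972e+02 4.0000e-02 8.9960e+01] gap 66.8
```

View pics/s17.png

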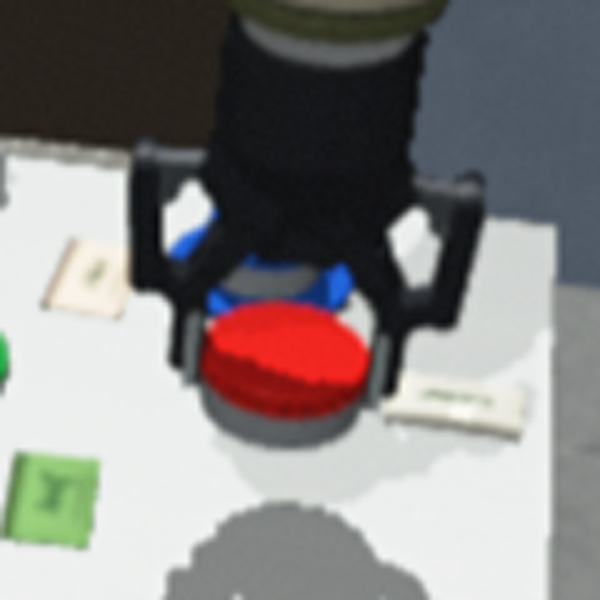

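Red is held level at (285,370). Moving to the red coaster.

```bash
python3 -m jog '[{"tx":0.08,"ty":0.15,"tz":0,"ax":0,"ay":0,"az":0,"hand":0.65},{"tx":0.2,"ty":0.38,"tz":0,"ax":0,"ay":0,"az":0,"hand":0.65},{"tx":0.32,"ty":0.6,"tz":0,"ax":0,"ay":0,"az":0,"hand":0.65},{"tx":0.44,"ty":0.83,"tz":0,"ax":0,"ay":0,"az":0,"hand":0.65},{"tx":0.5,"ty":0.95,"tz":0,"ax":0,"ay":0,"az":0,"hand":0.65}]'
python3 -m jog '[{"tx":0.045,"ty":0.12,"tz":0,"ax":0,"ay":0,"az":0,"hand":0.65},{"tx":0.045,"ty":0.14,"tz":0.05,"ax":0,"ay":0,"az":0,"hand":0.65},{"tx":0.045,"ty":0.14,"tz":0.1,"ax":0,"ay":0,"az":0,"hand":0.65},{"tx":0.045,"ty":0.14,"tz":0.1,"ax":0,"ay":0,"az":0,"hand":0.65}]'
python3 look.py s18.png 260 170 380 290
python3 go.py 597 68.7 188 90
```

```text
time: 20.53
tool_pos: [579.1, 64.0, 227.7]
tcp_rot: [179.8, -0.0, 90.0]
ft_force: [1.3, -0.2, -0.7]
finger_gap: 66.7
time: 20.87
tool_pos: [595.5, 68.6, 209.0]
tcp_rot: [-179.8, 0.0, 90.0]
ft_force: [-0.4, -0.6, -1.4]
finger_gap: 66.8
blue 34 272 x 449.7 y [-207. -154.]
yellow 34 364 x 439.8 y [148. 186.]
t [0.002 0.012 0.143] a [-0.005  0.    -0.001] dist 21.5 q [ 1.7 17.4 95.2 -0.  67.6  1.7] 20.9167 F [ 0.3 -0.3 -1.5] pos [595.3  68.4 209.4] [-1.7978e+02  1.0000e-02  8.9930e+01] gap 66.7
```

View pics/s18.png

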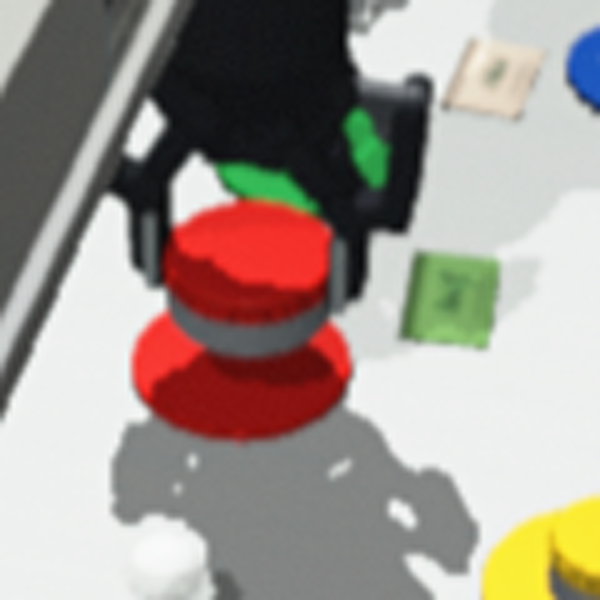

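Red (250,280) hovers over its coaster (242,370). Descending.

```bash
python3 -m jog '[{"tx":0.002,"ty":0.011,"tz":0.07,"ax":0,"ay":0,"az":0,"hand":0.65},{"tx":0.002,"ty":0.011,"tz":0.12,"ax":0,"ay":0,"az":0,"hand":0.65},{"tx":0.002,"ty":0.011,"tz":0.15,"ax":0,"ay":0,"az":0,"hand":0.65},{"tx":0.002,"ty":0.011,"tz":0.155,"ax":0,"ay":0,"az":0,"hand":0.65},{"tx":0.002,"ty":0.011,"tz":0.155,"ax":0,"ay":0,"az":0,"hand":0.65}]'
python3 look.py s19.png 260 170 380 290
python3 go.py 597 68.7 182 90
```

```text
time: 21.33
tool_pos: [598.0, 69.0, 187.2]
tcp_rot: [-179.9, 0.0, 89.9]
ft_force: [0.6, 0.5, -1.4]
finger_gap: 66.5
red 28 51 x 598.3 y [ 73. 101.]
red 34 134 x 597.7 y [ 54. 101.]
blue 34 270 x 449.5 y [-205. -156.]
yellow 34 367 x 439.9 y [148. 187.]
t [-0.002 -0.009  0.038] a [-0.001  0.    -0.001] dist 5.9 q [ 1.7 19.5 95.2  0.  65.4  1.8] 21.3833 F [ 0.1 -0.5 -1.8] pos [598.4  69.  187.8] [-179.97    0.     89.94] gap 66.5
```

View pics/s19.png

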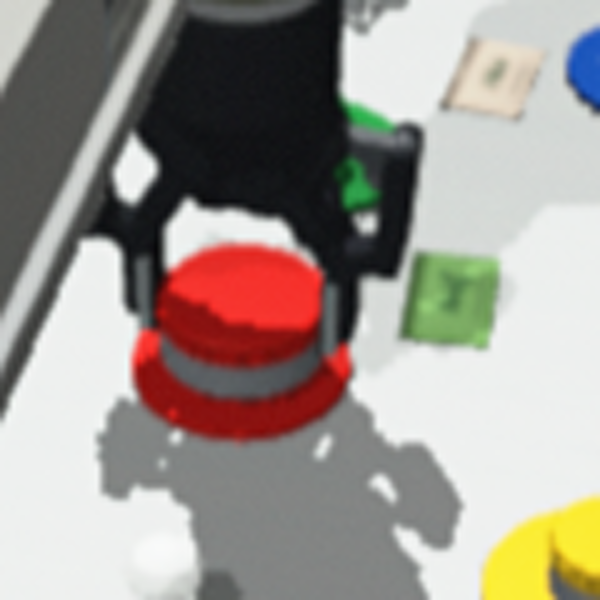

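Red is nearly down (240,320) and centred. Final small steps.

```bash
python3 -m jog '[{"tx":-0.002,"ty":-0.006,"tz":0.007,"ax":0,"ay":0,"az":0,"hand":0.65},{"tx":-0.002,"ty":-0.006,"tz":0.014,"ax":0,"ay":0,"az":0,"hand":0.65},{"tx":-0.002,"ty":-0.006,"tz":0.02,"ax":0,"ay":0,"az":0,"hand":0.65},{"tx":-0.002,"ty":-0.006,"tz":0.02,"ax":0,"ay":0,"az":0,"hand":0.65}]'
python3 -m jog '[{"tx":0,"ty":0,"tz":0.004,"ax":0,"ay":0,"az":0,"hand":0.65},{"tx":0,"ty":0,"tz":0.008,"ax":0,"ay":0,"az":0,"hand":0.65},{"tx":0,"ty":0,"tz":0.008,"ax":0,"ay":0,"az":0,"hand":0.65}]'
```

```text
time: 21.72
tool_pos: [597.7, 68.8, 184.9]
tcp_rot: [180.0, 0.0, 89.9]
ft_force: [0.1, 0.0, -0.9]
finger_gap: 67.2
time: 21.97
tool_pos: [597.7, 68.8, 183.6]
tcp_rot: [-180.0, -0.0, 89.9]
ft_force: [0.5, 0.2, -2.0]
finger_gap: 66.7
```

```bash
python3 -m jog '[{"tx":0,"ty":0,"tz":0.004,"ax":0,"ay":0,"az":0,"hand":0.65},{"tx":0,"ty":0,"tz":0.008,"ax":0,"ay":0,"az":0,"hand":0.65},{"tx":0,"ty":0,"tz":0.008,"ax":0,"ay":0,"az":0,"hand":0.65}]'
```

```text
time: 22.22
tool_pos: [597.6, 68.8, 182.4]
tcp_rot: [-180.0, 0.0, 89.9]
ft_force: [0.0, 0.3, -1.3]
finger_gap: 66.6
```

```bash
python3 -m jog '[{"tx":0,"ty":0,"tz":0.004,"ax":0,"ay":0,"az":0,"hand":0.65},{"tx":0,"ty":0,"tz":0.008,"ax":0,"ay":0,"az":0,"hand":0.65},{"tx":0,"ty":0,"tz":0.008,"ax":0,"ay":0,"az":0,"hand":0.65}]'
```

```text
time: 22.47
tool_pos: [597.7, 68.8, 181.3]
tcp_rot: [180.0, -0.0, 89.9]
ft_force: [0.3, 0.7, -1.0]
finger_gap: 66.6
```

```bash
python3 -m jog '[{"tx":0,"ty":0,"tz":0.004,"ax":0,"ay":0,"az":0,"hand":0.65},{"tx":0,"ty":0,"tz":0.008,"ax":0,"ay":0,"az":0,"hand":0.65},{"tx":0,"ty":0,"tz":0.008,"ax":0,"ay":0,"az":0,"hand":0.65}]'
```

```text
time: 22.72
tool_pos: [597.9, 68.8, 181.2]
tcp_rot: [180.0, 0.0, 90.0]
ft_force: [-5.0, -0.9, 7.3]
finger_gap: 66.7
```

```bash
python3 -m jog '[{"tx":0,"ty":0,"tz":-0.004,"ax":0,"ay":0,"az":0,"hand":0.65},{"tx":0,"ty":0,"tz":-0.005,"ax":0,"ay":0,"az":0,"hand":0.8},{"tx":0,"ty":0,"tz":-0.005,"ax":0,"ay":0,"az":0,"hand":0.9},{"tx":0,"ty":0,"tz":-0.005,"ax":0,"ay":0,"az":0,"hand":1},{"tx":0,"ty":0,"tz":-0.005,"ax":0,"ay":0,"az":0,"hand":1}]'
python3 -m jog '[{"tx":0,"ty":0,"tz":-0.05,"ax":0,"ay":0,"az":0,"hand":1},{"tx":0,"ty":0,"tz":-0.2,"ax":0,"ay":0,"az":0,"hand":1},{"tx":0,"ty":0,"tz":-0.45,"ax":0,"ay":0,"az":0,"hand":1},{"tx":0,"ty":0,"tz":-0.7,"ax":0,"ay":0,"az":0,"hand":1},{"tx":0,"ty":0,"tz":-0.8,"ax":0,"ay":0,"az":0,"hand":1}]'
python3 go.py 450 68 300 90
```

```text
time: 23.13
tool_pos: [597.7, 68.8, 180.8]
tcp_rot: [-180.0, -0.0, 89.9]
ft_force: [0.1, -0.1, -0.5]
finger_gap: 85.3
time: 23.55
tool_pos: [599.2, 68.9, 307.6]
tcp_rot: [179.6, -0.0, 89.9]
ft_force: [1.3, -0.4, 1.2]
finger_gap: 85.3
t [-0.007 -0.995  0.043] a [ 0.01  -0.    -0.001] dist 149.4 q [ 1.7 11.4 91.2  0.  77.   1.7] 23.55 F [ 1.3 -0.4  1.2] pos [599.2  68.9 307.6] [ 1.7957e+02 -1.0000e-02  8.9950e+01] gap 85.3
```

Back away toward the base so both cameras can check everything.

```bash
python3 -m jog '[{"tx":0,"ty":-0.2,"tz":0,"ax":0,"ay":0,"az":0,"hand":1},{"tx":0,"ty":-0.45,"tz":-0.1,"ax":0,"ay":0,"az":0,"hand":1},{"tx":0,"ty":-0.7,"tz":-0.2,"ax":0,"ay":0,"az":0,"hand":1},{"tx":0,"ty":-0.95,"tz":-0.3,"ax":0,"ay":0,"az":0,"hand":1},{"tx":0,"ty":-1,"tz":-0.3,"ax":0,"ay":0,"az":0,"hand":1}]'
python3 -m jog '[{"tx":0,"ty":-0.2,"tz":0,"ax":0,"ay":0,"az":0,"hand":1},{"tx":0,"ty":-0.35,"tz":0,"ax":0,"ay":0,"az":0,"hand":1},{"tx":0,"ty":-0.45,"tz":0,"ax":0,"ay":0,"az":0,"hand":1},{"tx":0,"ty":-0.45,"tz":0,"ax":0,"ay":0,"az":0,"hand":1},{"tx":0,"ty":-0.45,"tz":0,"ax":0,"ay":0,"az":0,"hand":1}]'
python3 look.py s20.png 240 140 460 360
python3 - <<'E'
from h import *
H["green"]=((45,85),);H["yellow"]=((18,35),);H["blue"]=((100,130),)
s=snapshot("top");cv2.imwrite("pics/t20.png",cv2.resize(s["pixels"][120:320,180:470,::-1],(797,550),interpolation=2))
# lid tops by depth: points with z 30..40
for n in("top","side"):
    s=snapshot(n);C=cloud(s); zt=32 if n=="top" else 35
    for c in H:
        M=((np.abs(C[...,2]-zt)<4)&(s["z_map"]>0)&(mask(s,c,sat=90,val=30)>0)&(C[...,0]<640)&(C[...,0]>380)&(abs(C[...,1])<240)).astype(np.uint8)
        q=cv2.findContours(M,cv2.RETR_EXTERNAL,cv2.CHAIN_APPROX_NONE)[0]
        if q:
            q=max(q,key=cv2.contourArea); print(n,c,len(q),circ(s,q,34))
    print(n,[(c,)+circ(s,q,6)[:2] for c in H for q in blobs(s,c,minA=300,sat=90,val=30) if cv2.contourArea(q)<3000])
print(sense()["tool_pos"],sense()["time"])
E
```

```text
time: 23.97
tool_pos: [444.6, 69.2, 349.3]
tcp_rot: [179.8, -0.0, 90.0]
ft_force: [0.2, -0.3, 1.1]
finger_gap: 85.0
time: 24.38
tool_pos: [380.2, 69.0, 346.5]
tcp_rot: [179.9, -0.0, 90.0]
ft_force: [-0.1, -0.6, -0.3]
finger_gap: 85.4
red 28 130 x 597.3 y [ 63. 101.]
red 34 607 x 596.7 y [ 40. 100.]
blue 34 227 x 453.1 y [-207. -155.]
yellow 34 367 x 440.0 y [149. 186.]
green 34 107 x 598.5 y [-90. -64.]
top red 87 (array([594.8,  68.5]), np.float64(65.3), np.float64(0.73))
top green 38 (array([596.8, -77.4]), np.float64(27.9), np.float64(0.87))
top blue 73 (array([ 447.7, -180.9]), np.float64(53.5), np.float64(0.63))
top [('red', array([596.1,  67.9]), np.float64(86.6)), ('green', array([597.2, -79. ]), np.float64(85.2)), ('blue', array([ 449.2, -183.1]), np.float64(86.3))]
side red 82 (array([597.2,  68.8]), np.float64(66.1), np.float64(1.11))
side green 34 (array([598.4, -76.6]), np.float64(29.9), np.float64(1.35))
side blue 54 (array([ 452.6, -180.3]), np.float64(51.4), np.float64(4.5))
side yellow 62 (array([439.9, 167. ]), np.float64(42.6), np.float64(0.85))
side [('red', array([599.6,  58.7]), np.float64(102.5)), ('red', array([1563.6, -306.9]), np.float64(495.7)), ('green', array([599. , -80.2]), np.float64(90.4)), ('blue', array([583.6, 277.1]), np.float64(74.2)), ('blue', array([ 452.1, -193. ]), np.float64(100.1)), ('yellow', array([440.3, 165.5]), np.float64(90.9))]
[380.90875782  68.97742588 346.08654483] 24.5833
```

View pics/s20.png

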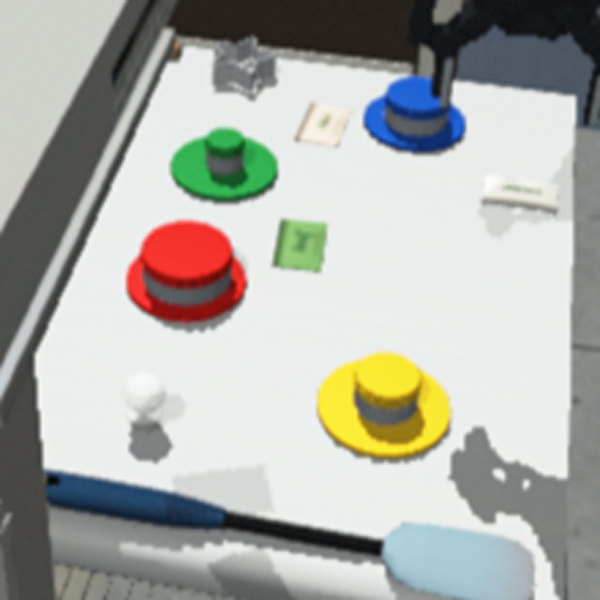

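View pics/t20.png

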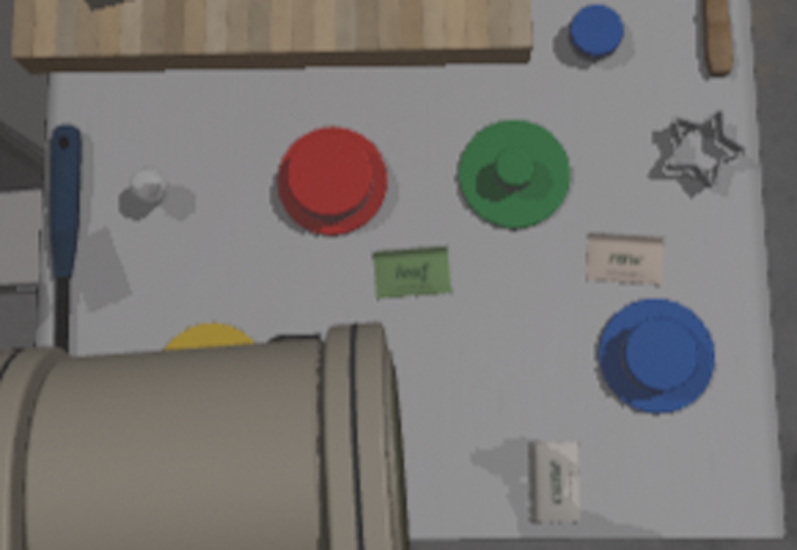

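The side view shows all four tins upright on their coasters: green (225,152), red (187,262), yellow (387,385), blue (416,107). The top view agrees for red, green and blue; the arm hides most of the yellow coaster there. The cutter, stopper and small blue tin have not moved, and the gripper is open and clear.

```bash
python3 -c "
from bench import *
print(hand_in())"
```

```text
the job is handed in; nothing more can be done
None
```

All four tins are upright on the coasters matching their lids, and the job is handed in. I took them from the top down: green, yellow, the larger blue one, then red. I lowered each until the wrist force showed contact before letting go. The final set-down pressed with about 21 N for green and 7 to 10 N for the others. The clock read about 25 s at the end.

**Centring:** my last measurements put each tin within about 2.5 mm of its coaster's centre. Blue and green showed the largest offsets, roughly 1.6 to 2.6 mm, which is close to the 2 mm camera calibration.

**Everything else:** the small blue tin, star cutter, stopper and cards look to be where they started. The gripper is open and clear of everything.

**Checks that were limited or disagreed:**
- The side-view fit for blue was unreliable (residual 4.5 mm) because the gripper hid part of the tin, so I relied on the top view there.
- The arm hid most of the yellow coaster in the last top view, so yellow was confirmed only from the side, to within about 1 mm.

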